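Rack the washed pistons and bolt the rack

TASK

Draw the keeper rack's bolt, then put away every piston, those hanging on the drying hooks and those standing on the bench: slide each upright under the rack's plate, rod in the slot, until the whole piston is under the plate, two to a lane at most. When all are in, push the bolt fully shut again, and leave the spray can, oil bottle and wrench where they are.

Things in the scene. Friction and masses are not known exactly. Their poses are not given: they have to be found in the camera images.
- piston1: piston with rod, crown down, 0.45 kg. Piston dia 50 mm, 42 high; rod 12 (y) by 14 (x) mm up to 105; on top a rectangular eye: flat sides, 38 mm wide (y), 16 thick (x), 105 to 147 mm above the origin; hole along x 26 mm wide, 111 to 141 mm up. Origin: bottom centre, z up the rod. Starts hung by its eye on a stand hook, bottom 18 mm off the bench. May be absent
- piston2: piston with rod like piston1 in every way (50 mm diameter, 147 mm high, origin bottom centre, z up the rod); starts hung by its eye on a hook of the drying stand, its bottom 18 mm above the bench. May be absent
- piston3: piston with rod like piston1 in every way (50 mm diameter, 147 mm high, origin bottom centre, z up the rod); starts hung by its eye on a hook of the drying stand, its bottom 18 mm above the bench. May be absent
- piston4: piston with rod like piston1 in every way (50 mm diameter, 147 mm high, origin bottom centre, z up the rod); starts standing crown down on the bench between rack and drying stand. May be absent
- piston5: piston with rod like piston1 in every way (50 mm diameter, 147 mm high, origin bottom centre, z up the rod); starts standing crown down on the bench between rack and drying stand. May be absent
- rack: grey keeper rack, fixed: plate 160 mm (x) by 176 mm (y), underside 70 and top 80 mm above the bench, on walls. Origin: its centre at bench level; x runs from the mouths (x = -80 mm) to the back, y left. Two lanes along x, at y = +45 and -45 mm, open at the front; the bench is their floor. Whole piston under the plate: its centre at x -55 to +50 mm. A lane holds two, one behind the other
- lane_left (a point): mouth of the left lane, on its centre line at bench level (rack x = -80, y = +45 mm); axes as the rack's. The lane is 62 mm wide between walls 70 mm high, back wall at rack x = +75 mm; above it the plate has a slot 24 mm wide, open at the mouth, to rack x = +65 mm. The rod goes in the slot, the eye stays above the plate
- lane_right (a point): mouth of the right lane (rack x = -80, y = -45 mm, bench level), otherwise like the left lane. To its right, in front of the rack, stands the bolt's dark guide block, 80 mm high, rack x -115 to -80, y -160 to -90 mm
- bolt (a joint): slide bolt: steel bar 12 mm (x) by 210 mm (y), 62 to 78 mm above the bench, crossing in front of both slots at rack x = -100 mm. Value in m: 0 shut (bar over rack y -140 to +70 mm); grows as it is drawn towards rack -y; 0.14 fully drawn, both mouths clear. Stays where left, 2 N friction, hard stops at both ends
- bolt_knob (a point): grip point on the bolt's black knob, 20 by 20 mm square to the rack, upright from 78 to 120 mm above the bench; the point is on its axis 100 mm above the bench, at rack x = -100 mm, y = -60 mm minus the bolt's value; moves with the bolt
- stand: drying stand, fixed: wooden bar (140 to 170 mm high, front at x = +47 mm) with three 8 mm steel hooks at y = -90, 0, +90 mm pointing to -x. Origin: bench level, under the spot where the middle eye hangs. Hook rod axis 155 mm up, straight to x = -17 mm, then turned up: tip at x = -27, 167 mm up. To free an eye raise it 9 to 20 mm, then draw it 45 mm or more to -x
- spray_can: aerosol can, 66 mm diameter, 170 mm high, origin at the centre of its bottom; not part of the job
- oil_bottle: grey oil bottle, 72 mm diameter, 180 mm high, origin at the centre of its bottom; not part of the job
- wrench: steel wrench 190 mm long lying on the bench; not part of the job

How it is judged:
By the outcome, as a careful person would: the job done as asked, in the order asked, and still so for the second after the job is handed in, with the robot touching nothing.
Of piston1, piston2, piston3, piston4, piston5 only 3 to 4 are there at a start; the rules pass over those that are not, and their reading is None.
At some moment in a run one of piston4, piston5 may be knocked a few centimetres aside while the robot is not near it.
Once in a run the grip may slacken for a moment while it holds something.
It also fails if it takes over 208 s, if anything falls off the work surface, if the arm or the gripper's body presses on something with over 40 N, if the wrist force passes 120 N, or if a joint passes its speed limit or range.

ROBOT

A 6-joint arm with a two-finger parallel gripper is mounted at the origin on the work surface. World frame = base frame: x ahead of the robot, y to its left, z up, the work surface at z = 0. Lengths are in m, angles in rad, forces in N, time in s.
With the tool pointing down it reaches from about 0.375 to 0.9 m from the base axis. Payload 3.1 kg.
Tool frame: the origin (TCP) lies between the finger pads; the fingertips stand 19 mm ahead of it and the grasp point (between the pads) is the TCP; z points along the fingers, y is the line along which they close (so a half turn about z gives the same grasp; the last joint's range is limited). The gripper opens to 87 mm and grips with 3 to 60 N. Pads are 19 mm wide; open, the fingers measure 117 mm over their backs; the gripper's body (75 mm by 190 mm) begins 51 mm behind the grasp point.
Start: joints at [-0.178, 0.527, 1.433, -0, 1.181, -0.178], TCP at [0.625, 0, 0.242] pointing down, gripper open.
Joint ranges: [-3.08, 3.08], [-0.75, 2.2], [0.22, 2.44], [-1.43, 4.57], [0, 2.65], [-2.85, 2.85]. Speed limits (rad/s): [2.79, 2.79, 3.14, 3.14, 3.14, 3.14].

INTERFACE

Orientations are given as a unit quaternion [x, y, z, w].
In Python, from rig import telemetry, viewer, hand_in gives the robot as it stands. The module is installed in compiled form; this text tells all that it offers.
- The arm moves only by the shell command python3 -m creep 'ROWS' [FORCE]. ROWS is JSON, a list of rows, each an object with "translation": the shift along the tool's x, y, z in mm, a list of three; "roll": the turn about the tool's z in degrees; "gripper": the finger opening in mm, from 0 to 87. In form: [{"translation": [tx, ty, tz], "roll": roll, "gripper": gripper}, ...]. A call has 1 to 5 rows; each row is the pose to reach, as a shift and turn from the pose commanded when the call began, along the tool's axes at that moment; what a row does not reach only later rows make up. A row lasts 1/12 s, in which the tool goes at most 41.7 mm and 7.16 degrees, less where a joint would pass 70% of its speed; a pose out of reach is approached as far as the arm can. A call with a gripper value outside its range is refused whole. The fingers move at their own pace and stop on an object; FORCE is the grip in N (left out, the last holds). Time passes only in rows, so rows that repeat a pose let the fingers close. It gives the time, the measured TCP pose, the force, the opening and the grip force at its end, in the units of the state.
- telemetry.get_obs(): the state, without advancing time (a new reading comes with each control period).
- viewer.camera(name): name is "scene" or "side" or "wrist"; returns the picture (384x512x3 uint8, blue, green, red); there is no depth.
- viewer.camera_info(name): a dict with "intrinsics" (3x3 intrinsics, pixels), "k1" (the pictures are not rectified: a ray, as slopes to the right and down, at radius r is drawn at 1 + k1 r^2 times it, then the intrinsics apply), "rvec" (rotation vector, rad) and "tvec" (3), from world to camera coordinates, as OpenCV has them; the wrist camera has in their place "hand_eye" (4x4, takes a point from camera to tool coordinates, whose origin is the TCP and whose axes are the flange's). Camera axes: x right, y down, z forward; pixel columns grow to the right and rows downward; lengths in m; the calibration is good to about 2 mm. A picture is of the moment at which its call begins: read the wrist's pose just before it. camera_info takes no time and is no camera call.
- hand_in(): hands the job in; it is judged then, once.
Trained networks look in the newest picture that a camera, given by its name, has taken for a name from the list of things; names that differ only in an ending like _2 or _b are one class to them, and where a whole thing is asked for, a point or a joint stands for the part that bears it (a point fixed in the world has none). Each returns a list of dicts, best first, with "p" (0 to 1); they miss things now and then, are a little off and sometimes report something else, mostly with a low value. They report only what shows in the picture. A call takes as long as a camera call.
- viewer.recognise(camera, thing): "bbox" ([left, top, width, height] in pixels, round what is visible of it).
The state is a dict: "time": time; "q": joint angles; "joint_velocities": joint speeds; "joint_torque": joint torques, N m; "position": TCP position; "tool_rot": TCP orientation; "ft_force": force on the tool from outside, world axes, zero at the start; "moment": the same for the moment, N m; "grip_width": finger opening in m; "grip_force": force on a finger pad.
Only numpy, scipy, OpenCV 4.12 (cv2) and the standard library are available. Lean on these libraries where they do the work, as an engineer would, in place of code of your own. Each camera call takes 0.05 s, during which the arm holds its last target. There are 200 camera calls.

## Working session

There is one attempt and no reset: what is moved stays moved. The work goes in short steps, Python scripts to look and compute and a shell command to move; the robot and the scene stay as the last step left them, time stands still between calls to the robot, and variables do not carry over. Pictures are saved under pics/ and viewed, at most 14 in all, crops included, and the job is handed in when it is done.

```bash
mkdir -p pics
cat > h.py <<'E'
import numpy as np, cv2
from scipy.spatial.transform import Rotation as R
from rig import telemetry, viewer, hand_in
def cam(n):
    i=viewer.camera_info(n); K=np.array(i["intrinsics"],float); k1=i["k1"]
    if "rvec" in i and i["rvec"] is not None:
        M=np.eye(4); M[:3,:3]=cv2.Rodrigues(np.array(i["rvec"],float))[0]; M[:3,3]=np.ravel(i["tvec"]); M=np.linalg.inv(M)
    else:
        o=telemetry.get_obs(); T=np.eye(4); T[:3,:3]=R.from_quat(o["tool_rot"]).as_matrix(); T[:3,3]=o["position"]; M=T@np.array(i["hand_eye"])
    return K,np.array([k1,0,0,0.]),M   # M: camera->world
def unproj(c,px,z):
    K,d,M=c; p=cv2.undistortPoints(np.array([[px]],float),K,d).ravel()
    r=M[:3,:3]@[p[0],p[1],1]; return M[:3,3]+r*(z-M[2,3])/r[2]
def proj(c,P):
    K,d,M=c; W=np.linalg.inv(M); return cv2.projectPoints(np.array(P,float).reshape(-1,3),cv2.Rodrigues(W[:3,:3])[0],W[:3,3],K,d)[0].reshape(-1,2)
E
python3 - <<'E'
from h import *
o=telemetry.get_obs(); print({k:np.round(v,3) for k,v in o.items()})
for n in("scene","side","wrist"):
    c=cam(n); im=viewer.camera(n); cv2.imwrite(f"pics/{n}0.png",im); print(n,np.round(c[0],1).tolist(),c[1][0],np.round(c[2],3).tolist())
    for t in("piston1","rack","bolt_knob","stand"):
        print(t,[(np.round(b["bbox"]).tolist(),round(b["p"],2)) for b in viewer.recognise(n,t)])
E
```

```text
{'time': np.float64(0.0), 'q': array([-0.179,  0.529,  1.434,  0.   ,  1.181, -0.178]), 'joint_velocities': array([ 0.001,  0.001,  0.001, -0.002, -0.001, -0.001]), 'joint_torque': array([-1.0000e-03, -4.4005e+01, -1.7659e+01,  6.3000e-02,  5.8000e-02,
       -0.0000e+00]), 'position': array([0.624, 0.   , 0.241]), 'tool_rot': array([ 0.707,  0.707, -0.001, -0.001]), 'ft_force': array([-0.615, -0.086, -0.096]), 'moment': array([-0.01 , -0.02 , -0.024]), 'grip_force': np.float64(0.0), 'grip_width': np.float64(0.087)}
scene [[447.0, 0.0, 252.4], [0.0, 447.0, 195.1], [0.0, 0.0, 1.0]] -0.13975489462630944 [[0.425, 0.69, -0.586, 1.335], [0.905, -0.325, 0.274, -0.29], [-0.001, -0.647, -0.763, 1.022], [0.0, 0.0, 0.0, 1.0]]
piston1 [([245.0, 192.0, 15.0, 41.0], 0.95), ([286.0, 148.0, 15.0, 45.0], 0.64), ([304.0, 132.0, 22.0, 46.0], 0.52)]
rack [([110.0, 190.0, 107.0, 80.0], 0.81)]
bolt_knob [([111.0, 187.0, 73.0, 27.0], 0.81)]
stand [([288.0, 117.0, 80.0, 103.0], 0.92), ([113.0, 186.0, 72.0, 27.0], 0.48), ([106.0, 186.0, 107.0, 83.0], 0.29)]
side [[414.3, 0.0, 258.4], [0.0, 414.3, 190.6], [0
[... 256 characters left out ...]
54.0], 0.66), ([269.0, 158.0, 20.0, 62.0], 0.65)]
rack [([253.0, 214.0, 125.0, 143.0], 0.83), ([294.0, 161.0, 15.0, 44.0], 0.53), ([204.0, 134.0, 19.0, 50.0], 0.27)]
bolt_knob [([252.0, 246.0, 68.0, 77.0], 0.89)]
stand [([157.0, 101.0, 100.0, 84.0], 0.74)]
wrist [[285.2, 0.0, 254.0], [0.0, 285.2, 185.4], [0.0, 0.0, 1.0]] 0.005228007550729346 [[1.0, -0.001, -0.0, 0.625], [-0.001, -0.957, -0.291, 0.081], [0.0, 0.291, -0.957, 0.385], [0.0, 0.0, 0.0, 1.0]]
piston1 [([259.0, 127.0, 46.0, 71.0], 0.7), ([193.0, 3.0, 41.0, 11.0], 0.63), ([98.0, 135.0, 82.0, 71.0], 0.61)]
rack [([149.0, 219.0, 154.0, 101.0], 0.91)]
bolt_knob [([151.0, 296.0, 10.0, 24.0], 0.8)]
stand [([253.0, 0.0, 69.0, 24.0], 0.93)]
```

Run:
```python
import cv2
a=cv2.imread("pics/scene0.png")[90:300,90:400];b=cv2.imread("pics/side0.png")[80:370,130:410]
cv2.imwrite("pics/sceneA.png",cv2.resize(a,None,fx=2.5,fy=2.5,interpolation=cv2.INTER_CUBIC))
cv2.imwrite("pics/sideA.png",cv2.resize(b,None,fx=2,fy=2,interpolation=cv2.INTER_CUBIC))
```

```text
(no output)
```

View pics/sceneA.png

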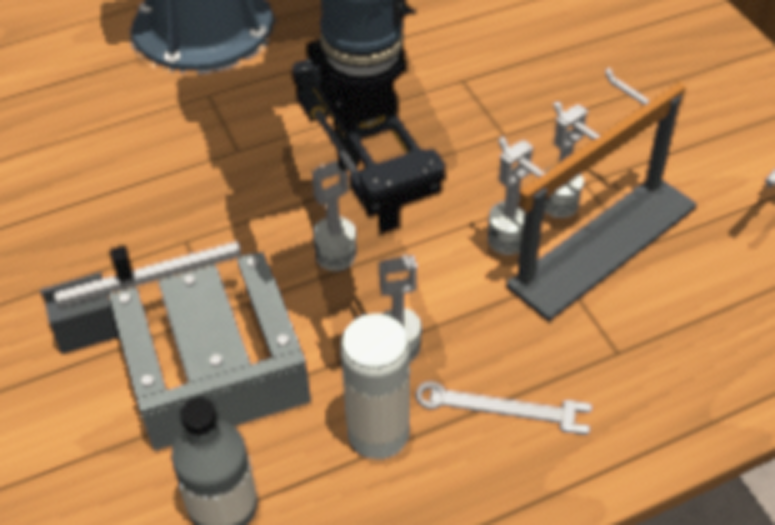

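View pics/sideA.png

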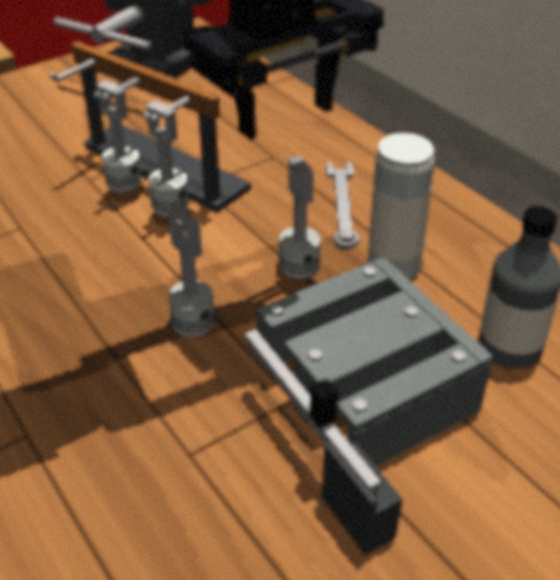

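View pics/wrist0.png

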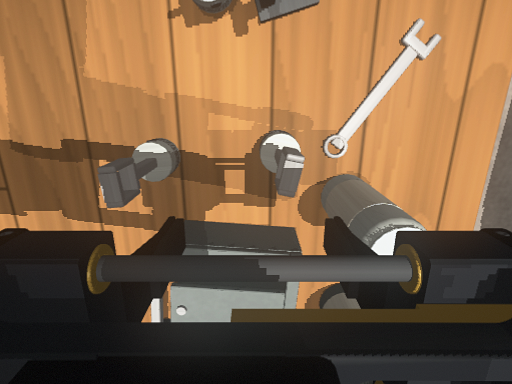

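```bash
cat > fit.py <<'E'
from h import *
from scipy.optimize import least_squares
def fit(c_pts,x0):  # list of (cam, modelpts(n,3), px)
    def f(p):
        r=R.from_euler('z',p[2]).as_matrix()
        return np.concatenate([(proj(c,(r@np.array(m,float).T).T+[p[0],p[1],0])-u).ravel() for c,m,u in c_pts])
    s=least_squares(f,x0,loss='soft_l1',f_scale=1.5); return s.x,f(s.x).reshape(-1,2)
E
python3 - <<'E'
from fit import *
S,D,W=cam("scene"),cam("side"),cam("wrist")
m=np.array([[-80,-88,80],[80,-88,80],[80,88,80],[-80,88,80],[-100,-60,120],[-106,-140,78],[-94,70,78]])/1000
us=np.array([[110,300],[140,407],[305,362],[262,254],[120,250],[60,293],[240,247]])/2.5+90
ud=np.array([[352,425],[488,355],[382,262],[257,310],[322,383],[375,487],[253,331]])/2+[130,80]
m2=m.copy(); m2[5,0]=-.1;m2[6,0]=-.1
x,r=fit([(S,m2,us),(D,m2,ud)],[.68,-.2,0]); print("rack",np.round(x,4),np.degrees(x[2])); print(np.round(r,1).tolist())
# stand bar top: corners at x=47.., use hook tips  (y -90,0,90; x -27,z167)
hs=np.array([[-27,90,167],[-27,-90,167],[-27,0,167]])/1000
uhs=np.array([[609,72],[503,143],[558,107]])/2.5+90   # scene: +y right
uhd=np.array([[55,77],[155,122],[100,95]])/2+[130,80]
for nm in((1,),):
    x,r=fit([(S,hs,uhs),(D,hs,uhd)],[.5,.3,0]); print("stand",np.round(x,4),np.degrees(x[2])); print(np.round(r,1).tolist())
for u,n in(((158,160),'A'),((282,150),'B')): print(n,np.round(unproj(W,u,.042),4))
for c,u in((S,(335,240)),(S,(405,330))): print(np.round(unproj(c,np.array(u)/2.5+90,.042),3))
for c,u in((D,(192,298)),(D,(300,243))): print(np.round(unproj(c,np.array(u)/2+[130,80],.042),3))
for t in("spray_can","oil_bottle"):
  for n,c in(("scene",S),("side",D)):
    for b in viewer.recognise(n,t)[:1]:
        l,tp,w,h=b["bbox"]; print(t,n,b["p"],np.round(unproj(c,(l+w/2,tp+w*.25),.17 if t[0]=='s' else .18),3))
E
```

```text
rack [ 0.5973 -0.1836 -0.0695] -3.984317692311224
[[-1.4, -2.7], [-0.8, 0.8], [-0.3, -1.6], [-0.6, -2.0], [0.2, -0.3], [-1.1, 0.5], [0.2, -2.0], [2.7, 0.3], [3.1, 0.3], [0.7, -3.1], [-0.2, -0.9], [0.0, 0.1], [-0.6, -3.9], [-2.4, -1.8]]
stand [0.5624 0.2818 0.317 ] 18.16008523408825
[[-1.2, -0.5], [-0.4, -0.3], [-0.9, -0.7], [0.3, -2.3], [-0.5, -5.4], [1.2, -2.1]]
A [0.5074 0.009  0.042 ]
B [0.6587 0.0212 0.042 ]
[0.515 0.002 0.042]
[0.669 0.02  0.042]
[ 0.497 -0.002  0.042]
[0.651 0.008 0.042]
spray_can scene 0.83 [ 0.737 -0.046  0.17 ]
spray_can side 0.84 [ 0.745 -0.047  0.17 ]
oil_bottle scene 0.51 [0.885 0.015 0.18 ]
oil_bottle side 0.76 [ 0.74  -0.227  0.18 ]
```

```bash
python3 -m creep '[{"translation":[-40,-39,-20],"roll":7,"gripper":50},{"translation":[-80,-77,-60],"roll":14,"gripper":50},{"translation":[-120,-116,-60],"roll":21,"gripper":50},{"translation":[-160,-154,-60],"roll":28,"gripper":50},{"translation":[-160,-154,-60],"roll":35,"gripper":50}]' 20
python3 -m creep '[{"translation":[0,0,0],"roll":7,"gripper":50},{"translation":[0,0,0],"roll":14,"gripper":50},{"translation":[0,0,0],"roll":21,"gripper":50},{"translation":[0,0,0],"roll":28,"gripper":50},{"translation":[0,0,0],"roll":35,"gripper":50}]'
python3 -m creep '[{"translation":[0,0,0],"roll":7,"gripper":50},{"translation":[0,0,0],"roll":14,"gripper":50},{"translation":[0,0,0],"roll":21,"gripper":50},{"translation":[0,0,0],"roll":24,"gripper":50},{"translation":[0,0,0],"roll":24,"gripper":50}]'
python3 - <<'E'
from h import *
viewer.camera("wrist"); c=cam("wrist"); im=viewer.camera("wrist"); cv2.imwrite("pics/w1.png",im); cv2.imwrite("pics/w1b.png",cv2.resize(im,None,fx=1.5,fy=1.5,interpolation=cv2.INTER_CUBIC))
np.savez("w1.npz",K=c[0],d=c[1],M=c[2]); o=telemetry.get_obs(); print(o["q"],o["ft_force"])
E
```

```text
time: 1.37
position: [0.487, -0.1431, 0.2994]
tool_rot: [0.888, 0.46, 0.0, 0.001]
ft_force: [0.7, -1.0, -0.2]
grip_width: 0.0612
grip_force: 0.0
time: 1.78
position: [0.4879, -0.1424, 0.2987]
tool_rot: [0.985, 0.17, 0.0, 0.0]
ft_force: [0.6, 0.1, -0.2]
grip_width: 0.0502
grip_force: 0.0
time: 2.2
position: [0.488, -0.1422, 0.2986]
tool_rot: [0.999, -0.035, 0.0, 0.0]
ft_force: [0.4, 0.3, -0.6]
grip_width: 0.0502
grip_force: 0.0
[-5.03623406e-01  3.00788276e-01  1.64856376e+00 -5.80508629e-06
  1.19218646e+00  1.13543564e+00] [-1.26390883  0.13036839  0.15783422]
```

View pics/w1b.png

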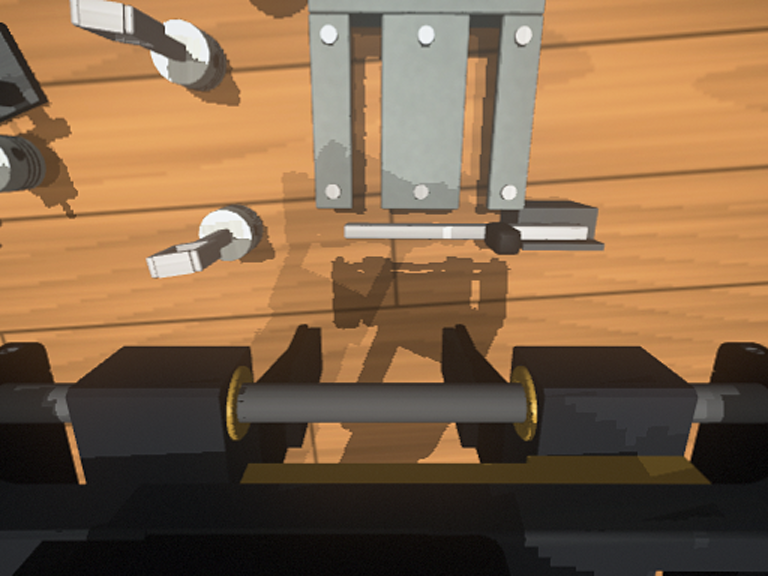

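Run:
```python
from fit import *
z=np.load("w1.npz"); c=(z["K"],z["d"],z["M"])
m=np.array([[-80,88,80],[-80,-88,80],[-80,57,80],[-80,33,80],[-80,-33,80],[-80,-57,80],[65,57,80],[65,33,80],[65,-33,80],[65,-57,80]])/1000
u=np.array([[316,209],[525,209],[352,209],[382,209],[460,209],[489,209],[350,14],[384,14],[466,14],[500,14]])/1.5
x,r=fit([(c,m,u)],[.6,-.18,-.07]); print("rack",np.round(x,4),np.degrees(x[2])); print(np.round(r,1).tolist())
rk=lambda p:np.round(R.from_euler('z',x[2]).apply(p)+[x[0],x[1],0],4)
print("knob",rk([-.1,-.06,.1]), "left mouth",rk([-.08,.045,0]),"right",rk([-.08,-.045,0]))
print("knob px pred",proj(c,rk([-.1,-.06,.12]))*1.5)
for u,n in(((230,232),'A'),((192,55),'B')): print(n,np.round(unproj(c,np.array(u)/1.5,.042),4))
# eye top faces: ends
for u in(((148,264),(153,278),(203,262),(195,248))),(((72,5),(75,24),(132,30),(127,8))): print([np.round(unproj(c,np.array(p)/1.5,.147),4)[:2] for p in u])
```

```text
rack [ 0.596  -0.1823 -0.0674] -3.8592325895238515
[[0.1, 0.4], [0.0, 0.1], [0.6, 0.4], [-0.4, 0.4], [-0.2, 0.2], [-0.5, 0.2], [-0.8, -0.2], [-2.0, -0.2], [2.6, -0.4], [1.4, -0.5]]
knob [ 0.4922 -0.2354  0.1   ] left mouth [ 0.5192 -0.132   0.    ] right [ 0.5131 -0.2218  0.    ]
knob px pred [[502.7402112 242.5197985]]
A [5.02e-01 5.00e-04 4.20e-02]
B [0.6534 0.0064 0.042 ]
[array([0.5004, 0.0239]), array([0.4899, 0.0227]), array([ 0.4991, -0.0154]), array([ 0.5096, -0.0117])]
[array([0.6624, 0.0325]), array([0.6523, 0.0336]), array([ 6.469e-01, -1.000e-04]), array([6.587e-01, 1.000e-04])]
```

```bash
cat >> h.py <<'E'
RK=np.array([.596,-.1823]); RY=-.0674
def rk(x,y): return RK+R.from_euler('z',RY).as_matrix()[:2,:2]@[x,y]
def rel(p,yaw=None):  # shift in tool axes (mm) and roll (deg) to reach p with tool-x yaw (deg)
    o=telemetry.get_obs(); r=R.from_quat(o["tool_rot"]); M=r.as_matrix(); y0=np.degrees(np.arctan2(M[1,0],M[0,0]))
    print("T",np.round(o["position"],4),"yaw",round(y0,1),"F",np.round(o["ft_force"],1),"w",round(float(o["grip_width"]),4),"t",round(float(o["time"]),1))
    print("shift",np.round(1000*M.T@(np.array(p)-o["position"]),1),"roll",None if yaw is None else round((y0-yaw+180)%360-180,1))
E
python3 -c "
from h import *
rel([*rk(-.1,-.06),.105],-3.9)"
```

```text
T [ 0.488  -0.1422  0.2986] yaw -3.9 F [-1.3  0.1  0.2] w 0.0498 t 2.3
shift [ 10.5  92.8 193.6] roll -0.0
```

```bash
python3 -m creep '[{"translation":[10.5,40,20],"roll":0,"gripper":50},{"translation":[10.5,92.8,60],"roll":0,"gripper":50},{"translation":[10.5,92.8,100],"roll":0,"gripper":50},{"translation":[10.5,92.8,130],"roll":0,"gripper":50},{"translation":[10.5,92.8,150],"roll":0,"gripper":50}]'
python3 -m creep '[{"translation":[0,0,20],"roll":0,"gripper":50},{"translation":[0,0,43],"roll":0,"gripper":50},{"translation":[0,0,43],"roll":0,"gripper":15},{"translation":[0,0,43],"roll":0,"gripper":15},{"translation":[0,0,43],"roll":0,"gripper":15}]' 25
python3 -m creep '[{"translation":[0,0,0],"roll":0,"gripper":15},{"translation":[0,0,0],"roll":0,"gripper":15}]'
python3 -c "
from h import *
rel([*rk(-.1,-.2),.105],-3.9)"
```

```text
time: 2.72
position: [0.491, -0.2368, 0.1456]
tool_rot: [0.999, -0.035, -0.001, -0.0]
ft_force: [-0.7, 0.7, -0.0]
grip_width: 0.0499
grip_force: 0.0
time: 3.13
position: [0.4928, -0.2359, 0.1065]
tool_rot: [0.999, -0.035, 0.001, 0.0]
ft_force: [0.6, -0.2, 0.2]
grip_width: 0.0377
grip_force: 0.0
time: 3.3
position: [0.4931, -0.2364, 0.1072]
tool_rot: [0.999, -0.034, 0.002, 0.001]
ft_force: [-1.5, -3.3, -0.7]
grip_width: 0.0248
grip_force: 1.0
T [ 0.4931 -0.2364  0.1072] yaw -4.0 F [-1.5 -3.3 -0.7] w 0.0248 t 3.3
shift [ -0.8 139.1   2.6] roll -0.1
```

```bash
python3 -m creep '[{"translation":[0,0,0],"roll":0,"gripper":15},{"translation":[0,0,0],"roll":0,"gripper":15},{"translation":[0,0,0],"roll":0,"gripper":15}]'
python3 -m creep '[{"translation":[0,25,0],"roll":0,"gripper":15},{"translation":[0,50,0],"roll":0,"gripper":15},{"translation":[0,75,0],"roll":0,"gripper":15},{"translation":[0,100,0],"roll":0,"gripper":15},{"translation":[0,120,0],"roll":0,"gripper":15}]'
python3 -m creep '[{"translation":[0,10,0],"roll":0,"gripper":15},{"translation":[0,16,0],"roll":0,"gripper":15},{"translation":[0,20,0],"roll":0,"gripper":15},{"translation":[0,22,0],"roll":0,"gripper":15},{"translation":[0,22,0],"roll":0,"gripper":15}]'
python3 -c "
from h import *
rel([*rk(-.1,-.2),.105],-3.9)"
```

```text
time: 3.55
position: [0.4931, -0.2366, 0.1071]
tool_rot: [0.999, -0.035, 0.002, 0.001]
ft_force: [-1.0, -2.2, 7.2]
grip_width: 0.0196
grip_force: 25.0
time: 3.97
position: [0.4842, -0.356, 0.1071]
tool_rot: [0.999, -0.035, 0.001, -0.0]
ft_force: [1.1, 4.3, 8.1]
grip_width: 0.02
grip_force: 25.0
time: 4.38
position: [0.4827, -0.3746, 0.1071]
tool_rot: [0.999, -0.036, 0.001, -0.002]
ft_force: [1.7, 7.2, 10.1]
grip_width: 0.02
grip_force: 25.0
T [ 0.4827 -0.3746  0.1071] yaw -4.1 F [ 1.7  7.2 10.1] w 0.02 t 4.4
shift [0.  0.5 2.1] roll -0.2
```

```bash
python3 -m creep '[{"translation":[0,3,0],"roll":0,"gripper":15},{"translation":[0,3,0],"roll":0,"gripper":15},{"translation":[0,0,0],"roll":0,"gripper":50},{"translation":[0,0,0],"roll":0,"gripper":50},{"translation":[0,0,0],"roll":0,"gripper":50}]'
python3 -m creep '[{"translation":[0,0,0],"roll":0,"gripper":50},{"translation":[0,0,0],"roll":0,"gripper":50},{"translation":[0,0,-40],"roll":0,"gripper":50},{"translation":[0,0,-80],"roll":0,"gripper":50},{"translation":[0,0,-110],"roll":0,"gripper":50}]'
python3 -c "
from h import *
rel([.42,.06,.30],5)"
```

```text
time: 4.8
position: [0.4821, -0.3769, 0.1056]
tool_rot: [0.999, -0.035, -0.0, 0.0]
ft_force: [-0.1, -0.2, 0.5]
grip_width: 0.0325
grip_force: 0.0
time: 5.22
position: [0.4823, -0.378, 0.2172]
tool_rot: [0.999, -0.035, 0.0, 0.0]
ft_force: [-0.1, -0.4, 1.2]
grip_width: 0.0495
grip_force: 0.0
T [ 0.4823 -0.378   0.2172] yaw -4.0 F [-0.1 -0.4  1.2] w 0.0495 t 5.2
shift [ -93.  -432.5  -83.1] roll -9.0
```

```bash
python3 -m creep '[{"translation":[-20,-40,-40],"roll":0,"gripper":60},{"translation":[-40,-80,-70],"roll":0,"gripper":60},{"translation":[-60,-120,-83],"roll":0,"gripper":60},{"translation":[-80,-160,-83],"roll":0,"gripper":60},{"translation":[-93,-200,-83],"roll":0,"gripper":60}]'
python3 -m creep '[{"translation":[0,-40,0],"roll":-2,"gripper":60},{"translation":[0,-80,0],"roll":-4,"gripper":60},{"translation":[0,-120,0],"roll":-6,"gripper":60},{"translation":[0,-160,0],"roll":-8,"gripper":60},{"translation":[0,-200,0],"roll":-9,"gripper":60}]'
python3 -m creep '[{"translation":[0,-40,0],"roll":0,"gripper":60},{"translation":[0,-40,0],"roll":0,"gripper":60},{"translation":[0,-40,0],"roll":0,"gripper":60}]'
python3 - <<'E'
from h import *
c=cam("wrist"); im=viewer.camera("wrist"); cv2.imwrite("pics/w2b.png",cv2.resize(im[:270],None,fx=1.5,fy=1.5,interpolation=cv2.INTER_CUBIC))
np.savez("w2.npz",K=c[0],d=c[1],M=c[2]); rel([.5,0,.2],14)
print([(np.round(b["bbox"]).tolist(),round(b["p"],2)) for b in viewer.recognise("wrist","piston1")])
E
```

```text
time: 5.63
position: [0.4137, -0.2044, 0.2971]
tool_rot: [0.999, -0.036, 0.001, 0.001]
ft_force: [0.1, 0.4, 0.3]
grip_width: 0.0596
grip_force: 0.0
time: 6.05
position: [0.4279, -0.0038, 0.2958]
tool_rot: [0.999, 0.044, 0.0, 0.0]
ft_force: [1.0, 0.1, 0.1]
grip_width: 0.0599
grip_force: 0.0
time: 6.3
position: [0.4241, 0.0364, 0.2955]
tool_rot: [0.999, 0.046, -0.0, 0.0]
ft_force: [0.3, -0.6, 0.7]
grip_width: 0.0598
grip_force: 0.0
T [0.4246 0.0349 0.2956] yaw 5.1 F [-0.5 -0.3 -0.5] w 0.0601 t 6.3
shift [71.9 41.5 95.6] roll -8.9
[([1.0, 0.0, 96.0, 64.0], 0.88), ([265.0, 84.0, 50.0, 41.0], 0.82), ([60.0, 0.0, 102.0, 50.0], 0.68)]
```

View pics/w2b.png

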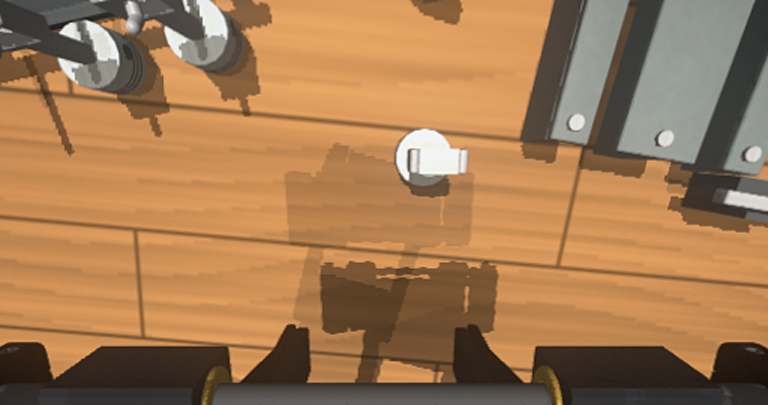

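Run:
```python
from h import *
z=np.load("w2.npz"); c=(z["K"],z["d"],z["M"])
print("disc",np.round(unproj(c,np.array((423,157))/1.5,.042),4), [np.round(unproj(c,np.array(p)/1.5,.147)[:2],4) for p in ((409,150),(466,150),(466,173),(409,173))])
im=cv2.imread("pics/w2b.png")[110:220,370:500]; cv2.imwrite("pics/w2c.png",cv2.resize(im,None,fx=4,fy=4,interpolation=cv2.INTER_CUBIC))
```

```text
disc [0.4995 0.0062 0.042 ] [array([0.5041, 0.026 ]), array([ 0.5075, -0.0111]), array([ 0.493 , -0.0133]), array([0.4896, 0.0244])]
```

View pics/w2c.png

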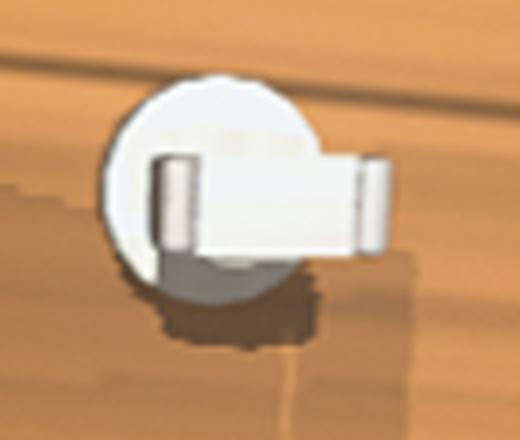

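Run:
```python
from h import *
z=np.load("w2.npz"); c=(z["K"],z["d"],z["M"])
p=unproj(c,np.array((438.75,161))/1.5,.147); print(p); rel([.4990,p[1],.133],5.1); rel([*rk(-.135,-.045),.14],-3.9)
```

```text
[0.49899791 0.00572554 0.147     ]
T [0.4249 0.034  0.2956] yaw 5.0 F [-0.  -1.   0.1] w 0.0599 t 6.4
shift [ 71.3  34.5 162.7] roll -0.1
T [0.4249 0.034  0.2956] yaw 5.0 F [-0.  -1.   0.1] w 0.0599 t 6.4
shift [ 11.2 254.  155.8] roll 8.9
```

```bash
python3 -m creep '[{"translation":[35,17,30],"roll":0,"gripper":60},{"translation":[71,34.5,60],"roll":0,"gripper":60},{"translation":[71,34.5,100],"roll":0,"gripper":60},{"translation":[71,34.5,135],"roll":0,"gripper":60},{"translation":[71,34.5,163],"roll":0,"gripper":60}]'
python3 -m creep '[{"translation":[0,0,0],"roll":0,"gripper":60},{"translation":[0,0,0],"roll":0,"gripper":30},{"translation":[0,0,0],"roll":0,"gripper":30},{"translation":[0,0,0],"roll":0,"gripper":30},{"translation":[0,0,0],"roll":0,"gripper":30}]' 35
python3 -m creep '[{"translation":[0,0,0],"roll":0,"gripper":30},{"translation":[0,0,0],"roll":0,"gripper":30},{"translation":[0,0,0],"roll":0,"gripper":30}]'
python3 -c "
from h import *
rel([*rk(-.14,-.045),.137],-3.9)"
```

```text
time: 6.82
position: [0.4991, 0.0034, 0.1298]
tool_rot: [0.999, 0.041, -0.0, 0.0]
ft_force: [-0.5, 0.0, -0.2]
grip_width: 0.0602
grip_force: 0.0
time: 7.23
position: [0.4998, 0.0059, 0.1348]
tool_rot: [0.999, 0.043, 0.002, 0.001]
ft_force: [-0.3, 0.3, 0.7]
grip_width: 0.0409
grip_force: 0.0
time: 7.48
position: [0.4998, 0.006, 0.1347]
tool_rot: [0.999, 0.044, 0.002, 0.001]
ft_force: [-0.5, -1.5, 7.0]
grip_width: 0.0378
grip_force: 35.0
T [0.4998 0.006  0.1347] yaw 5.0 F [-0.5 -1.5  7. ] w 0.0378 t 7.5
shift [-65.9 218.9  -2.2] roll 8.9
```

```bash
python3 -m creep '[{"translation":[-10,0,-4],"roll":0,"gripper":30},{"translation":[-35,20,-4],"roll":2,"gripper":30},{"translation":[-60,45,-4],"roll":4,"gripper":30},{"translation":[-66,75,-4],"roll":6,"gripper":30},{"translation":[-66,105,-4],"roll":8,"gripper":30}]'
python3 -c "
from h import *
rel([*rk(-.14,-.045),.139],-3.9)"
```

```text
time: 7.9
position: [0.4365, -0.1023, 0.1362]
tool_rot: [1.0, -0.026, -0.004, -0.002]
ft_force: [1.3, 1.0, -5.8]
grip_width: 0.038
grip_force: 35.0
T [ 0.4365 -0.1023  0.1362] yaw -3.0 F [ 1.3  1.  -5.8] w 0.038 t 7.9
shift [ 22.8 114.4  -3.3] roll 0.9
```

```bash
python3 -m creep '[{"translation":[8,35,0],"roll":0.9,"gripper":30},{"translation":[16,75,0],"roll":0.9,"gripper":30},{"translation":[22.8,114.4,0],"roll":0.9,"gripper":30},{"translation":[22.8,114.4,0],"roll":0.9,"gripper":30},{"translation":[22.8,114.4,0],"roll":0.9,"gripper":30}]'
python3 - <<'E'
from h import *
rel([*rk(-.08,-.045),.137],-3.9)
c=cam("wrist"); im=viewer.camera("wrist"); cv2.imwrite("pics/w3.png",im)
E
```

```text
time: 8.32
position: [0.4597, -0.2235, 0.1377]
tool_rot: [0.999, -0.035, 0.002, 0.003]
ft_force: [-0.2, -3.8, 4.7]
grip_width: 0.0389
grip_force: 34.4
T [ 0.4597 -0.2235  0.1377] yaw -4.0 F [-0.2 -3.8  4.7] w 0.0389 t 8.3
shift [53.2 -5.4  0.9] roll -0.1
```

View pics/w3.png

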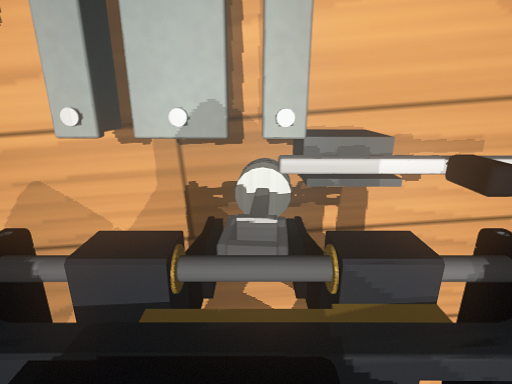

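```bash
python3 -m creep '[{"translation":[0,-4,-1],"roll":0,"gripper":30},{"translation":[0,-4,-1],"roll":0,"gripper":30},{"translation":[0,-4,-1],"roll":0,"gripper":30}]'
python3 - <<'E'
from h import *
rel([*rk(-.08,-.045),.137],-3.9)
c=cam("wrist"); im=viewer.camera("wrist"); cv2.imwrite("pics/w4.png",im[:250,100:400])
p=lambda x,y,z:np.round(proj(c,[*rk(x,y),z])).tolist()
print("slot front px",p(-.08,-.033,.08),p(-.08,-.057,.08), "bar end",p(-.1,-.07,.078))
o=telemetry.get_obs();print("disc if vertical",proj(c,[*o["position"][:2],.045]))
E
```

```text
time: 8.62
position: [0.4577, -0.2129, 0.1376]
tool_rot: [0.999, -0.033, -0.001, -0.001]
ft_force: [0.2, -0.2, 1.1]
grip_width: 0.039
grip_force: 33.2
T [ 0.4577 -0.2129  0.1376] yaw -3.8 F [ 0.2 -0.2  1.1] w 0.039 t 8.6
shift [55.9  5.2  0.4] roll 0.1
slot front px [[245.0, 134.0]] [[280.0, 134.0]] bar end [[297.0, 162.0]]
disc if vertical [[255.21214549 193.98144053]]
```

View pics/w4.png

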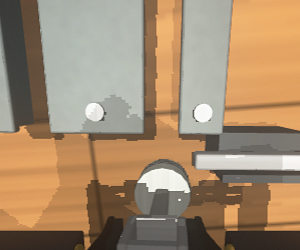

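```bash
python3 -m creep '[{"translation":[0,0,1.5],"roll":0,"gripper":30},{"translation":[0,0,3],"roll":0,"gripper":30},{"translation":[0,0,4],"roll":0,"gripper":30},{"translation":[0,0,4],"roll":0,"gripper":30}]'
python3 -m creep '[{"translation":[0,0,0],"roll":0,"gripper":42},{"translation":[0,0,0],"roll":0,"gripper":55},{"translation":[0,0,0],"roll":0,"gripper":55},{"translation":[0,0,0],"roll":0,"gripper":55},{"translation":[0,0,0],"roll":0,"gripper":55}]'
python3 - <<'E'
from h import *
c=cam("wrist"); im=viewer.camera("wrist"); cv2.imwrite("pics/w5.png",cv2.resize(im[:300,100:400],None,fx=1.7,fy=1.7))
o=telemetry.get_obs();print("disc if vertical",proj(c,[*o["position"][:2],.042])); rel([*rk(-.135,-.045),.133])
E
```

```text
time: 9.0
position: [0.4602, -0.217, 0.1362]
tool_rot: [0.999, -0.033, 0.002, 0.003]
ft_force: [-3.5, -2.8, 16.6]
grip_width: 0.0383
grip_force: 34.5
time: 9.42
position: [0.4584, -0.2147, 0.1331]
tool_rot: [0.999, -0.034, -0.001, -0.001]
ft_force: [-0.8, -1.6, 0.8]
grip_width: 0.0535
grip_force: 0.3
disc if vertical [[254.95760466 194.73577708]]
T [ 0.4584 -0.2147  0.1331] yaw -3.9 F [-0.1  0.2  0.4] w 0.0542 t 9.5
shift [0.1 3.4 0.1] roll None
```

View pics/w5.png

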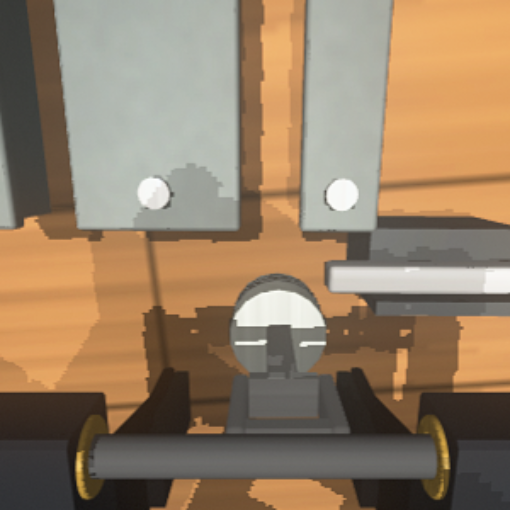

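```bash
python3 -m creep '[{"translation":[0,7,0],"roll":0,"gripper":55},{"translation":[0,7,0],"roll":0,"gripper":55},{"translation":[0,7,0],"roll":0,"gripper":30},{"translation":[0,7,0],"roll":0,"gripper":30},{"translation":[0,7,0],"roll":0,"gripper":30}]' 50
python3 -m creep '[{"translation":[0,0,0],"roll":0,"gripper":30},{"translation":[0,0,0],"roll":0,"gripper":30},{"translation":[0,0,0],"roll":0,"gripper":30},{"translation":[0,0,-2],"roll":0,"gripper":30},{"translation":[0,0,-3],"roll":0,"gripper":30}]'
python3 - <<'E'
from h import *
c=cam("wrist"); im=viewer.camera("wrist"); cv2.imwrite("pics/w6.png",cv2.resize(im[:300,100:400],None,fx=1.7,fy=1.7))
o=telemetry.get_obs();print("disc if vertical",proj(c,[*o["position"][:2],.042])); rel([*rk(-.135,-.045),.133])
im=cv2.cvtColor(im,cv2.COLOR_BGR2GRAY)
for r in(180,188,192): print(r,im[r,225:300].tolist())
E
```

```text
time: 9.88
position: [0.4583, -0.2223, 0.1335]
tool_rot: [0.999, -0.034, -0.0, -0.0]
ft_force: [-1.1, -0.5, 0.7]
grip_width: 0.042
grip_force: 0.0
time: 10.3
position: [0.4578, -0.2218, 0.1362]
tool_rot: [0.999, -0.034, -0.001, -0.001]
ft_force: [0.7, -0.2, -4.8]
grip_width: 0.0376
grip_force: 50.0
disc if vertical [[255.01752703 193.50642461]]
T [ 0.4579 -0.2219  0.1363] yaw -3.9 F [ 0.  -1.1 -4.3] w 0.0376 t 10.3
shift [ 0.1 -3.8  3.3] roll None
180 [154, 155, 156, 156, 130, 100, 114, 109, 189, 245, 247, 245, 243, 242, 241, 240, 239, 238, 238, 240, 241, 243, 243, 242, 241, 241, 241, 242, 240, 240, 239, 237, 238, 238, 238, 236, 238, 241, 243, 242, 243, 244, 243, 239, 241, 242, 241, 240, 242, 240, 195, 106, 96, 90, 122, 156, 154, 154, 155, 157, 158, 158, 158, 157, 158, 158, 158, 157, 158, 158, 158, 161, 132, 82, 84]
188 [80, 68, 63, 97, 124, 122, 120, 120, 121, 123, 125, 127, 124, 123, 123, 122, 121, 120, 120, 121, 116, 206, 248, 243, 240, 240, 241, 241, 240, 238, 237, 237, 237, 237, 236, 235, 236, 240, 242, 241, 241, 243, 242, 238, 239, 240, 239, 239, 239, 238, 237, 236, 236, 237, 240, 197, 82, 79, 82, 84, 84, 84, 84, 84, 85, 83, 83, 84, 83, 83, 82, 83, 83, 83, 83]
192 [75, 82, 109, 125, 123, 121, 119, 119, 121, 122, 125, 125, 126, 123, 122, 122, 121, 119, 119, 121, 122, 125, 118, 98, 90, 99, 96, 96, 96, 97, 96, 96, 96, 97, 92, 90, 102, 115, 115, 115, 116, 116, 115, 112, 114, 114, 114, 114, 114, 115, 112, 111, 112, 112, 114, 119, 118, 96, 81, 89, 84, 85, 85, 84, 85, 87, 85, 85, 86, 86, 84, 83, 83, 84, 85]
```

```bash
python3 -m creep '[{"translation":[0,-3.8,0],"roll":0,"gripper":30},{"translation":[15,-3.8,0],"roll":0,"gripper":30},{"translation":[30,-3.8,0],"roll":0,"gripper":30},{"translation":[45,-3.8,0],"roll":0,"gripper":30},{"translation":[60,-3.8,0],"roll":0,"gripper":30}]'
python3 -c "
from h import *
rel([*rk(.045,-.045),.1355],-3.9)"
```

```text
time: 10.77
position: [0.5188, -0.222, 0.1362]
tool_rot: [0.999, -0.034, -0.0, -0.0]
ft_force: [0.7, -0.3, -4.7]
grip_width: 0.0376
grip_force: 50.0
T [ 0.5188 -0.222   0.1362] yaw -3.9 F [ 0.7 -0.3 -4.7] w 0.0376 t 10.8
shift [1.194e+02 1.000e-01 6.000e-01] roll -0.0
```

```bash
python3 -m creep '[{"translation":[20,0,0],"roll":0,"gripper":30},{"translation":[40,0,0],"roll":0,"gripper":30},{"translation":[60,0,0],"roll":0,"gripper":30},{"translation":[80,0,0],"roll":0,"gripper":30},{"translation":[100,0,0],"roll":0,"gripper":30}]'
python3 -m creep '[{"translation":[10,0,0],"roll":0,"gripper":30},{"translation":[18,0,0],"roll":0,"gripper":30},{"translation":[18,0,1],"roll":0,"gripper":30},{"translation":[18,0,2],"roll":0,"gripper":30},{"translation":[18,0,3],"roll":0,"gripper":30}]'
python3 -c "
from h import *
rel([*rk(.045,-.045),.1335],-3.9)"
```

```text
time: 11.18
position: [0.6185, -0.2286, 0.1357]
tool_rot: [0.999, -0.034, -0.001, -0.001]
ft_force: [2.0, -0.8, -4.3]
grip_width: 0.0375
grip_force: 50.0
time: 11.6
position: [0.6351, -0.2301, 0.1336]
tool_rot: [0.999, -0.034, -0.001, -0.001]
ft_force: [-0.9, 1.8, 1.7]
grip_width: 0.0377
grip_force: 50.0
T [ 0.6351 -0.2301  0.1336] yaw -3.9 F [-0.9  1.8  1.7] w 0.0377 t 11.6
shift [ 2.8 -0.   0.1] roll -0.0
```

```bash
python3 -m creep '[{"translation":[0,0,0],"roll":0,"gripper":50},{"translation":[0,0,0],"roll":0,"gripper":50},{"translation":[0,0,0],"roll":0,"gripper":50},{"translation":[0,0,0],"roll":0,"gripper":50},{"translation":[0,0,-20],"roll":0,"gripper":50}]'
python3 -m creep '[{"translation":[0,0,-40],"roll":0,"gripper":60},{"translation":[0,0,-80],"roll":0,"gripper":60},{"translation":[0,0,-120],"roll":0,"gripper":60},{"translation":[0,0,-140],"roll":0,"gripper":60},{"translation":[0,0,-140],"roll":0,"gripper":60}]'
python3 -c "
from h import *
rel([.57,.015,.295],-3.9)"
```

```text
time: 12.02
position: [0.6337, -0.2296, 0.1502]
tool_rot: [0.999, -0.034, -0.004, -0.002]
ft_force: [0.6, 0.4, -0.2]
grip_width: 0.0497
grip_force: 0.0
time: 12.43
position: [0.6392, -0.2324, 0.3015]
tool_rot: [0.999, -0.034, 0.006, 0.003]
ft_force: [0.5, -0.7, 1.2]
grip_width: 0.0598
grip_force: 0.0
T [ 0.6392 -0.2324  0.3015] yaw -3.9 F [ 0.5 -0.7  1.2] w 0.0598 t 12.4
shift [ -85.9 -242.1    3.8] roll -0.0
```

```bash
python3 -m creep '[{"translation":[-14,-40,0],"roll":0,"gripper":60},{"translation":[-28,-80,0],"roll":0,"gripper":60},{"translation":[-42,-120,0],"roll":0,"gripper":60},{"translation":[-56,-160,0],"roll":0,"gripper":60},{"translation":[-70,-200,0],"roll":0,"gripper":60}]'
python3 -m creep '[{"translation":[-14,-41,0],"roll":0,"gripper":60},{"translation":[-14,-41,0],"roll":0,"gripper":60},{"translation":[-14,-41,0],"roll":0,"gripper":60},{"translation":[-14,-41,0],"roll":0,"gripper":60},{"translation":[-14,-41,0],"roll":0,"gripper":60}]'
python3 - <<'E'
from h import *
c=cam("wrist"); im=viewer.camera("wrist"); cv2.imwrite("pics/w7.png",im); np.savez("w7.npz",K=c[0],d=c[1],M=c[2])
cv2.imwrite("pics/w7b.png",np.hstack([cv2.resize(im[:230,130:380],None,fx=2,fy=2,interpolation=cv2.INTER_CUBIC)]))
rel([.655,.015,.2])
print([(np.round(b["bbox"]).tolist(),round(b["p"],2)) for b in viewer.recognise("wrist","piston1")])
E
```

```text
time: 12.85
position: [0.5795, -0.0282, 0.2928]
tool_rot: [0.999, -0.034, -0.001, -0.0]
ft_force: [0.7, 0.7, 0.5]
grip_width: 0.0602
grip_force: 0.0
time: 13.27
position: [0.5702, 0.0108, 0.2933]
tool_rot: [0.999, -0.035, 0.0, 0.0]
ft_force: [-0.3, 0.3, 0.8]
grip_width: 0.0598
grip_force: 0.0
T [0.5703 0.0105 0.2933] yaw -4.0 F [ 0.   0.1 -0.4] w 0.0602 t 13.3
shift [ 84.2 -10.4  93.3] roll None
[([220.0, 73.0, 49.0, 41.0], 0.84), ([440.0, 87.0, 72.0, 30.0], 0.73), ([48.0, 142.0, 95.0, 58.0], 0.7), ([0.0, 164.0, 93.0, 54.0], 0.6)]
```

View pics/w7b.png

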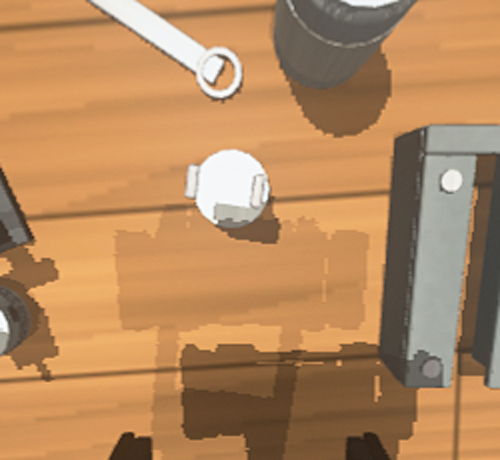

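Run:
```python
from h import *
z=np.load("w7.npz"); c=(z["K"],z["d"],z["M"])
print("disc",unproj(c,(245.5,94),.042)); p=unproj(c,(130+227/2,93),.147); print(p)
rel([p[0],p[1],.133],-11)
```

```text
disc [0.65678628 0.01640789 0.042     ]
[0.65596235 0.01551172 0.147     ]
T [0.5703 0.0104 0.2933] yaw -4.0 F [0.1 0.4 0.5] w 0.06 t 13.4
shift [ 85.1 -11.1 160.3] roll 7.0
```

```bash
python3 -m creep '[{"translation":[35,-5,20],"roll":3.5,"gripper":60},{"translation":[70,-11,50],"roll":7,"gripper":60},{"translation":[85,-11,85],"roll":7,"gripper":60},{"translation":[85,-11,120],"roll":7,"gripper":60},{"translation":[85,-11,145],"roll":7,"gripper":60}]'
python3 -m creep '[{"translation":[0,0,10],"roll":0,"gripper":60},{"translation":[0,0,15],"roll":0,"gripper":60},{"translation":[0,0,15],"roll":0,"gripper":30},{"translation":[0,0,15],"roll":0,"gripper":30},{"translation":[0,0,15],"roll":0,"gripper":30}]' 50
python3 -m creep '[{"translation":[0,0,0],"roll":0,"gripper":30},{"translation":[0,0,0],"roll":0,"gripper":30},{"translation":[0,0,0],"roll":0,"gripper":30},{"translation":[0,0,-2],"roll":0,"gripper":30},{"translation":[0,0,-3],"roll":0,"gripper":30}]'
python3 -c "
from h import *
rel([.455,.0,.135],-3.9)"
```

```text
time: 13.78
position: [0.6554, 0.0156, 0.1445]
tool_rot: [0.995, -0.096, -0.002, -0.0]
ft_force: [-0.9, -0.2, 0.4]
grip_width: 0.0601
grip_force: 0.0
time: 14.2
position: [0.6568, 0.0168, 0.1359]
tool_rot: [0.995, -0.095, 0.002, 0.0]
ft_force: [-0.6, -0.3, -0.0]
grip_width: 0.047
grip_force: 0.0
time: 14.62
position: [0.6545, 0.0176, 0.1362]
tool_rot: [0.995, -0.095, -0.001, -0.0]
ft_force: [-0.4, -0.3, -4.4]
grip_width: 0.0378
grip_force: 49.9
T [0.6545 0.0176 0.1362] yaw -10.9 F [-0.4 -0.3 -4.4] w 0.0378 t 14.6
shift [-192.5   55.     1.5] roll -7.0
```

```bash
python3 -m creep '[{"translation":[-20,3,0],"roll":-1.5,"gripper":30},{"translation":[-50,12,0],"roll":-3,"gripper":30},{"translation":[-80,20,0],"roll":-5,"gripper":30},{"translation":[-110,28,0],"roll":-7,"gripper":30},{"translation":[-140,37,0],"roll":-7,"gripper":30}]'
python3 -m creep '[{"translation":[-25,15,0],"roll":0,"gripper":30},{"translation":[-45,32,0],"roll":0,"gripper":30},{"translation":[-60,52,0],"roll":0,"gripper":30},{"translation":[-60,70,0],"roll":0,"gripper":30},{"translation":[-60,80,0],"roll":0,"gripper":30}]'
python3 - <<'E'
from h import *
rel([*rk(-.135,.045),.136],-3.9)
E
```

```text
time: 15.03
position: [0.5085, 0.0079, 0.1359]
tool_rot: [0.999, -0.033, -0.001, -0.0]
ft_force: [1.1, -0.9, -4.4]
grip_width: 0.0373
grip_force: 49.9
time: 15.45
position: [0.4442, -0.0692, 0.1363]
tool_rot: [0.999, -0.035, -0.001, -0.0]
ft_force: [1.1, 0.1, -3.5]
grip_width: 0.0378
grip_force: 49.9
T [ 0.4442 -0.0692  0.1363] yaw -4.0 F [ 1.1  0.1 -3.5] w 0.0378 t 15.4
shift [24.1 57.6  0.3] roll -0.1
```

```bash
cat >> h.py <<'E'
def disc():
    c=cam("wrist"); im=cv2.cvtColor(viewer.camera("wrist"),cv2.COLOR_BGR2GRAY); o=telemetry.get_obs()
    e=proj(c,[*o["position"][:2],.045])[0]; print("expected",np.round(e,1))
    for r in range(168,206,6):
        b=np.where(im[r,200:310]>190)[0]+200; print(r,(b.min(),b.max(),(b.min()+b.max())/2) if len(b) else None)
E
python3 -m creep '[{"translation":[6,20,0],"roll":0,"gripper":30},{"translation":[12,40,0],"roll":0,"gripper":30},{"translation":[24,57.6,0],"roll":0,"gripper":30},{"translation":[24,57.6,0],"roll":0,"gripper":30},{"translation":[24,57.6,0],"roll":0,"gripper":30}]'
python3 - <<'E'
from h import *
rel([*rk(.045,.045),.136],-3.9); disc()
E
```

```text
time: 15.87
position: [0.467, -0.1287, 0.1364]
tool_rot: [0.999, -0.035, 0.001, 0.0]
ft_force: [-0.1, 0.2, -3.7]
grip_width: 0.0376
grip_force: 49.9
T [ 0.467  -0.1287  0.1364] yaw -4.0 F [-0.1  0.2 -3.7] w 0.0376 t 15.9
shift [177.3  -0.7   0.7] roll -0.1
expected [253.4 196.6]
168 (np.int64(247), np.int64(260), np.float64(253.5))
174 (np.int64(236), np.int64(273), np.float64(254.5))
180 (np.int64(231), np.int64(278), np.float64(254.5))
186 (np.int64(247), np.int64(280), np.float64(263.5))
192 None
198 None
204 None
```

Upright and centred; insert.

```bash
python3 -m creep '[{"translation":[15,0,0],"roll":0,"gripper":30},{"translation":[30,0,0],"roll":0,"gripper":30},{"translation":[45,0,0],"roll":0,"gripper":30},{"translation":[60,0,0],"roll":0,"gripper":30},{"translation":[80,0,0],"roll":0,"gripper":30}]'
python3 -m creep '[{"translation":[20,0,0],"roll":0,"gripper":30},{"translation":[40,0,0],"roll":0,"gripper":30},{"translation":[60,0,0],"roll":0,"gripper":30},{"translation":[80,0,0],"roll":0,"gripper":30},{"translation":[95,0,0],"roll":0,"gripper":30}]'
python3 -m creep '[{"translation":[0,0,0],"roll":0,"gripper":30},{"translation":[0,0,2],"roll":0,"gripper":30},{"translation":[0,0,3],"roll":0,"gripper":30},{"translation":[0,0,3],"roll":0,"gripper":30}]'
python3 -c "
from h import *
rel([*rk(.045,.045),.133],-3.9)"
```

```text
time: 16.33
position: [0.541, -0.1301, 0.136]
tool_rot: [0.999, -0.033, -0.006, -0.002]
ft_force: [-4.3, 0.3, 2.4]
grip_width: 0.0377
grip_force: 50.0
time: 16.75
position: [0.6383, -0.1372, 0.1362]
tool_rot: [0.999, -0.033, -0.004, -0.001]
ft_force: [-2.9, 0.0, 2.4]
grip_width: 0.0375
grip_force: 50.0
time: 17.08
position: [0.6414, -0.1382, 0.1363]
tool_rot: [0.999, -0.034, 0.003, -0.0]
ft_force: [-0.1, 1.9, 9.5]
grip_width: 0.0375
grip_force: 50.0
T [ 0.6414 -0.1382  0.1363] yaw -3.9 F [-0.1  1.9  9.5] w 0.0375 t 17.1
shift [2.6 2.1 3.3] roll -0.0
```

```bash
python3 -m creep '[{"translation":[0,0,-1],"roll":0,"gripper":50},{"translation":[0,0,-1],"roll":0,"gripper":50},{"translation":[0,0,-1],"roll":0,"gripper":50},{"translation":[0,0,-1],"roll":0,"gripper":50},{"translation":[0,0,-20],"roll":0,"gripper":50}]'
python3 -m creep '[{"translation":[0,0,-40],"roll":0,"gripper":60},{"translation":[0,0,-80],"roll":0,"gripper":60},{"translation":[-35,0,-120],"roll":0,"gripper":60},{"translation":[-70,-10,-140],"roll":0,"gripper":60},{"translation":[-105,-30,-140],"roll":0,"gripper":60}]'
python3 -m creep '[{"translation":[0,0,0],"roll":0,"gripper":60},{"translation":[0,0,0],"roll":0,"gripper":60},{"translation":[0,0,0],"roll":0,"gripper":60}]'
python3 - <<'E'
from h import *
rel([.45,.2,.30],18)
im=viewer.camera("wrist"); cv2.imwrite("pics/w8.png",cv2.resize(im[:230],None,fx=1.5,fy=1.5,interpolation=cv2.INTER_CUBIC))
E
```

```text
time: 17.5
position: [0.6369, -0.1382, 0.1496]
tool_rot: [0.999, -0.034, -0.004, -0.002]
ft_force: [0.3, 0.7, -0.3]
grip_width: 0.0493
grip_force: 0.0
time: 17.92
position: [0.5459, -0.1086, 0.2968]
tool_rot: [0.999, -0.035, 0.005, 0.002]
ft_force: [0.6, 0.9, -0.2]
grip_width: 0.0598
grip_force: 0.0
time: 18.17
position: [0.5441, -0.1062, 0.2928]
tool_rot: [0.999, -0.034, 0.001, 0.0]
ft_force: [0.5, 0.6, 0.4]
grip_width: 0.0602
grip_force: 0.0
T [ 0.5441 -0.1062  0.2928] yaw -3.9 F [0.5 0.6 0.4] w 0.0602 t 18.2
shift [-114.6 -299.1   -7.5] roll -21.9
```

View pics/w8.png

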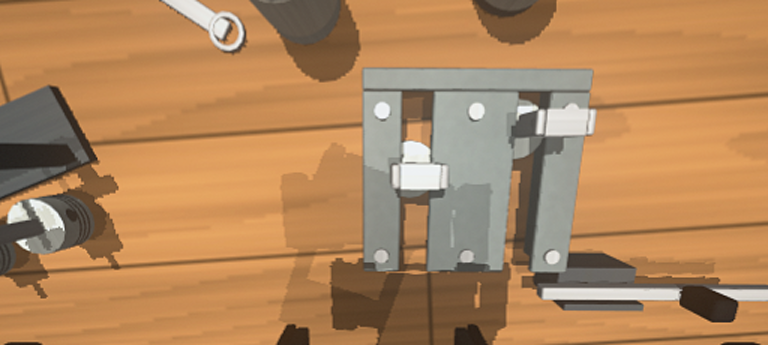

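Run:
```python
from h import *
c=cam("wrist"); Ri=np.linalg.inv(R.from_euler('z',RY).as_matrix()[:2,:2])
for n,u in(("L eye",(419.5,177)),("R eye",(566,122))):
    p=unproj(c,np.array(u)/1.5,.147); print(n,p[:2],1000*Ri@(p[:2]-RK))
rel([*rk(.045,.045),.133],-3.9)
```

```text
L eye [ 0.60468141 -0.13555682] [ 5.51359125 47.22173596]
R eye [ 0.63221752 -0.22979104] [ 39.33376001 -44.94399751]
T [ 0.5447 -0.1066  0.2926] yaw -3.9 F [-0.7  0.1 -0.7] w 0.0597 t 18.2
shift [101.1  26.9 159.7] roll -0.0
```

```bash
python3 -m creep '[{"translation":[30,14,40],"roll":0,"gripper":60},{"translation":[64,26,80],"roll":0,"gripper":60},{"translation":[64,26,110],"roll":0,"gripper":60},{"translation":[64,26,140],"roll":0,"gripper":60},{"translation":[64,26,157],"roll":0,"gripper":60}]'
python3 -m creep '[{"translation":[0,0,0],"roll":0,"gripper":60},{"translation":[0,0,0],"roll":0,"gripper":30},{"translation":[0,0,0],"roll":0,"gripper":30},{"translation":[0,0,0],"roll":0,"gripper":30},{"translation":[0,0,0],"roll":0,"gripper":30}]'
python3 -m creep '[{"translation":[0,0,0],"roll":0,"gripper":30},{"translation":[0,0,0],"roll":0,"gripper":30},{"translation":[0,0,-2],"roll":0,"gripper":30},{"translation":[0,0,-3],"roll":0,"gripper":30},{"translation":[0,0,-3],"roll":0,"gripper":30}]'
python3 -m creep '[{"translation":[10,0,0],"roll":0,"gripper":30},{"translation":[20,0,0],"roll":0,"gripper":30},{"translation":[30,0,0],"roll":0,"gripper":30},{"translation":[35,0,2],"roll":0,"gripper":30},{"translation":[35,0,3],"roll":0,"gripper":30}]'
python3 -c "
from h import *
rel([*rk(.045,.045),.133],-3.9)"
```

```text
time: 18.63
position: [0.6055, -0.1369, 0.1293]
tool_rot: [0.999, -0.034, -0.003, -0.001]
ft_force: [-0.2, 0.9, -1.2]
grip_width: 0.0601
grip_force: 0.0
time: 19.05
position: [0.6073, -0.1369, 0.1377]
tool_rot: [0.999, -0.034, 0.002, 0.001]
ft_force: [0.5, 0.0, -0.5]
grip_width: 0.0408
grip_force: 0.0
time: 19.47
position: [0.6052, -0.1361, 0.1383]
tool_rot: [0.999, -0.034, -0.001, -0.0]
ft_force: [-0.5, -0.9, -3.3]
grip_width: 0.0375
grip_force: 50.0
time: 19.88
position: [0.6416, -0.1383, 0.138]
tool_rot: [0.999, -0.034, 0.0, -0.001]
ft_force: [-2.3, 3.2, 15.6]
grip_width: 0.0377
grip_force: 50.0
T [ 0.6416 -0.1383  0.138 ] yaw -3.9 F [-2.3  3.2 15.6] w 0.0377 t 19.9
shift [2.4 2.  5. ] roll -0.0
```

```bash
python3 -m creep '[{"translation":[0,0,-2],"roll":0,"gripper":50},{"translation":[0,0,-2],"roll":0,"gripper":50},{"translation":[0,0,-2],"roll":0,"gripper":50},{"translation":[0,0,-2],"roll":0,"gripper":50},{"translation":[0,0,-20],"roll":0,"gripper":50}]'
python3 -m creep '[{"translation":[0,0,-40],"roll":0,"gripper":60},{"translation":[0,0,-80],"roll":0,"gripper":60},{"translation":[-35,0,-120],"roll":0,"gripper":60},{"translation":[-70,-10,-140],"roll":0,"gripper":60},{"translation":[-105,-30,-140],"roll":0,"gripper":60}]'
python3 -m creep '[{"translation":[0,0,0],"roll":0,"gripper":60},{"translation":[0,0,0],"roll":0,"gripper":60},{"translation":[0,0,0],"roll":0,"gripper":60}]'
python3 - <<'E'
from h import *
c=cam("wrist"); im=viewer.camera("wrist"); cv2.imwrite("pics/w9.png",im)
print("expect eye L at .043",proj(c,[*rk(.043,.045),.147]),"at 0.007",proj(c,[*rk(.007,.045),.147]))
print([(np.round(b["bbox"]).tolist(),round(b["p"],2)) for b in viewer.recognise("wrist","piston1")])
g=cv2.cvtColor(im,cv2.COLOR_BGR2GRAY)
for v in range(50,140,6): b=np.where(g[v,255:312]>200)[0]+255; print(v,(b.min(),b.max(),len(b)) if len(b) else None)
rel([.45,.2,.30],18)
E
```

```text
time: 20.3
position: [0.6381, -0.1379, 0.1519]
tool_rot: [0.999, -0.034, -0.004, -0.001]
ft_force: [-0.5, 0.1, -0.0]
grip_width: 0.0494
grip_force: 0.0
time: 20.72
position: [0.5469, -0.1082, 0.2991]
tool_rot: [0.999, -0.035, 0.005, 0.002]
ft_force: [0.5, 1.3, -0.3]
grip_width: 0.0594
grip_force: 0.0
time: 20.97
position: [0.5449, -0.1057, 0.295]
tool_rot: [0.999, -0.034, 0.001, 0.0]
ft_force: [0.3, 0.8, -0.1]
grip_width: 0.0595
grip_force: 0.0
expect eye L at .043 [[283.68886878  77.82073232]] at 0.007 [[282.63878672 116.46835814]]
[([260.0, 94.0, 39.0, 40.0], 0.82), ([0.0, 164.0, 14.0, 16.0], 0.79), ([2.0, 133.0, 62.0, 38.0], 0.75), ([342.0, 68.0, 54.0, 41.0], 0.68)]
50 None
56 None
62 None
68 None
74 (np.int64(255), np.int64(260), 6)
80 None
86 None
92 None
98 (np.int64(269), np.int64(281), 13)
104 (np.int64(270), np.int64(286), 17)
110 (np.int64(278), np.int64(285), 8)
116 (np.int64(262), np.int64(296), 33)
122 (np.int64(262), np.int64(296), 33)
128 (np.int64(276), np.int64(291), 14)
134 None
T [ 0.5458 -0.1062  0.2945] yaw -3.9 F [0.9 0.6 0.2] w 0.06 t 21.1
shift [-116.5 -299.    -5.7] roll -21.9
```

Run:
```python
import cv2
im=cv2.imread("pics/w9.png")[35:195,225:425]; cv2.imwrite("pics/w9c.png",cv2.resize(im,None,fx=3.5,fy=3.5,interpolation=cv2.INTER_CUBIC))
```

```text
(no output)
```

View pics/w9c.png

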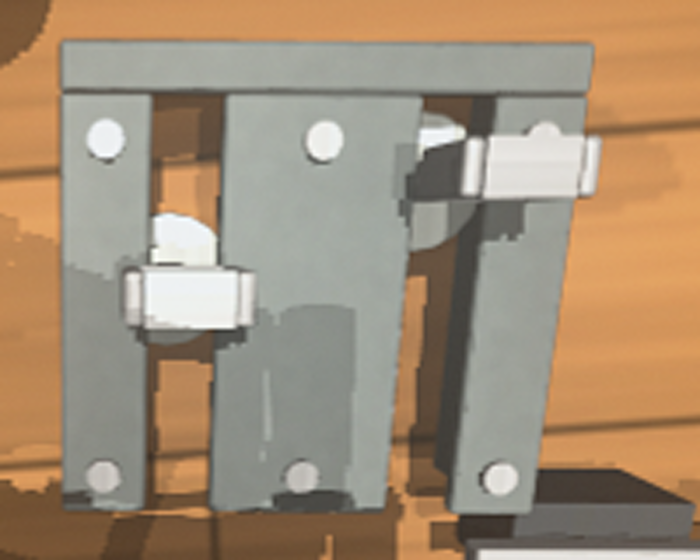

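```bash
python3 -m creep '[{"translation":[30,14,40],"roll":0,"gripper":60},{"translation":[62,28,80],"roll":0,"gripper":60},{"translation":[62,28,110],"roll":0,"gripper":60},{"translation":[62,28,140],"roll":0,"gripper":60},{"translation":[62,28,161],"roll":0,"gripper":60}]'
python3 -m creep '[{"translation":[0,0,0],"roll":0,"gripper":60},{"translation":[0,0,0],"roll":0,"gripper":30},{"translation":[0,0,0],"roll":0,"gripper":30},{"translation":[0,0,0],"roll":0,"gripper":30},{"translation":[0,0,0],"roll":0,"gripper":30}]' 58
python3 -m creep '[{"translation":[0,0,0],"roll":0,"gripper":30},{"translation":[0,0,0],"roll":0,"gripper":30},{"translation":[0,0,-3],"roll":0,"gripper":30},{"translation":[0,0,-8],"roll":0,"gripper":30},{"translation":[0,0,-8],"roll":0,"gripper":30}]'
for i in 1 2 3; do python3 -m creep '[{"translation":[6,0,0],"roll":0,"gripper":30},{"translation":[12,0,0],"roll":0,"gripper":30},{"translation":[12,0,0],"roll":0,"gripper":30}]'; done
python3 - <<'E'
from h import *
rel([*rk(.045,.045),.133],-3.9)
c=cam("side"); im=viewer.camera("side"); cv2.imwrite("pics/s2.png",cv2.resize(im[150:380,230:410],None,fx=2.6,fy=2.6,interpolation=cv2.INTER_CUBIC))
E
```

```text
time: 21.48
position: [0.6044, -0.1383, 0.1283]
tool_rot: [0.999, -0.034, -0.003, -0.001]
ft_force: [-0.4, 0.0, 0.3]
grip_width: 0.0602
grip_force: 0.0
time: 21.9
position: [0.606, -0.138, 0.1361]
tool_rot: [0.999, -0.034, 0.002, 0.001]
ft_force: [-0.7, 2.0, 1.0]
grip_width: 0.0403
grip_force: 0.5
time: 22.32
position: [0.6043, -0.1378, 0.1422]
tool_rot: [0.999, -0.034, -0.0, 0.0]
ft_force: [0.3, -0.7, -3.2]
grip_width: 0.0377
grip_force: 57.7
time: 22.57
position: [0.6184, -0.139, 0.1416]
tool_rot: [0.999, -0.034, 0.001, 0.0]
ft_force: [0.6, -0.2, -2.8]
grip_width: 0.0373
grip_force: 57.7
time: 22.82
position: [0.6304, -0.1397, 0.1417]
tool_rot: [0.999, -0.034, 0.001, 0.0]
ft_force: [0.4, -0.2, -2.3]
grip_width: 0.0372
grip_force: 57.7
time: 23.07
position: [0.6423, -0.1405, 0.142]
tool_rot: [0.999, -0.034, 0.001, 0.0]
ft_force: [-0.1, -0.5, -3.9]
grip_width: 0.0378
grip_force: 57.7
T [ 0.6423 -0.1405  0.142 ] yaw -3.9 F [-0.1 -0.5 -3.9] w 0.0378 t 23.1
shift [ 1.6 -0.2  9. ] roll 0.0
```

View pics/s2.png

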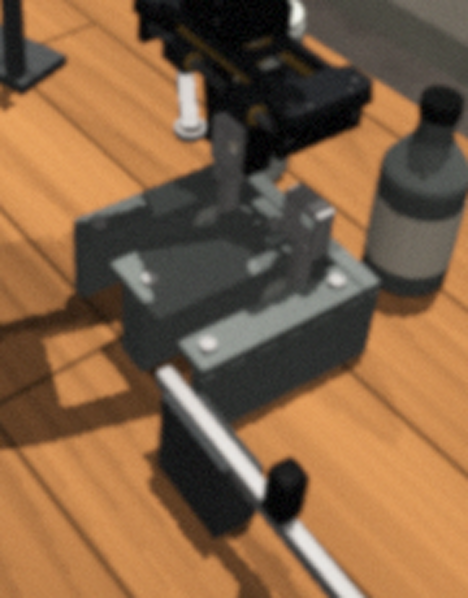

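```bash
python3 -m creep '[{"translation":[0,0,3],"roll":0,"gripper":30},{"translation":[0,0,5],"roll":0,"gripper":30},{"translation":[0,0,5],"roll":0,"gripper":30},{"translation":[0,0,5],"roll":0,"gripper":30}]'
python3 - <<'E'
from h import *
rel([*rk(.045,.045),.133],-3.9)
c=cam("side"); f=lambda p:np.round((proj(c,p)[0]-[230,150])*2.6)
for x in(.006,.043): print(x,"top",f([*rk(x,.045),.155]),"slot",f([*rk(x,.045),.08]))
print("right top",f([*rk(.04,-.045),.147]),f([*rk(.04,-.045),.08]))
E
```

```text
time: 23.45
position: [0.64, -0.14, 0.1365]
tool_rot: [0.999, -0.034, -0.0, -0.0]
ft_force: [0.1, 0.1, -3.3]
grip_width: 0.0375
grip_force: 57.7
T [ 0.64   -0.14    0.1365] yaw -3.9 F [ 0.1  0.1 -3.3] w 0.0375 t 23.4
shift [3.9 0.1 3.5] roll -0.0
0.006 top [198. 137.] slot [193. 211.]
0.043 top [238. 121.] slot [231. 195.]
right top [311. 198.] [301. 265.]
```

```bash
python3 -m creep '[{"translation":[0,0,1],"roll":0,"gripper":30},{"translation":[0,0,2],"roll":0,"gripper":30},{"translation":[0,0,2.5],"roll":0,"gripper":30},{"translation":[0,0,2.5],"roll":0,"gripper":30}]'
python3 -m creep '[{"translation":[0,0,0],"roll":0,"gripper":52},{"translation":[0,0,0],"roll":0,"gripper":52},{"translation":[0,0,0],"roll":0,"gripper":52},{"translation":[0,0,0],"roll":0,"gripper":52},{"translation":[0,0,-15],"roll":0,"gripper":52}]'
python3 -m creep '[{"translation":[0,0,-40],"roll":0,"gripper":60},{"translation":[0,0,-80],"roll":0,"gripper":60},{"translation":[0,0,-120],"roll":0,"gripper":60},{"translation":[-35,-10,-140],"roll":0,"gripper":60},{"translation":[-70,-30,-140],"roll":0,"gripper":60}]'
python3 -m creep '[{"translation":[-30,0,0],"roll":0,"gripper":60},{"translation":[-30,0,0],"roll":0,"gripper":60},{"translation":[-30,0,0],"roll":0,"gripper":60},{"translation":[-30,0,0],"roll":0,"gripper":60}]'
python3 - <<'E'
from h import *
c=cam("wrist"); im=viewer.camera("wrist"); cv2.imwrite("pics/w10.png",im)
print("expect eye L at .043",proj(c,[*rk(.043,.045),.147]),"at 0.007",proj(c,[*rk(.007,.045),.147]))
print([(np.round(b["bbox"]).tolist(),round(b["p"],2)) for b in viewer.recognise("wrist","piston1")])
rel([.45,.2,.30],18)
E
```

```text
time: 23.78
position: [0.6409, -0.1401, 0.1359]
tool_rot: [0.999, -0.034, 0.001, 0.0]
ft_force: [-1.2, 2.0, 4.9]
grip_width: 0.0374
grip_force: 57.7
time: 24.2
position: [0.6384, -0.1395, 0.1463]
tool_rot: [0.999, -0.034, -0.003, -0.001]
ft_force: [0.4, 0.1, -0.2]
grip_width: 0.0515
grip_force: 0.0
time: 24.62
position: [0.5769, -0.1087, 0.2951]
tool_rot: [0.999, -0.035, 0.007, 0.003]
ft_force: [0.4, 0.7, 0.9]
grip_width: 0.0596
grip_force: 0.0
time: 24.95
position: [0.5437, -0.1039, 0.2897]
tool_rot: [0.999, -0.034, 0.001, 0.0]
ft_force: [0.3, 0.1, 0.8]
grip_width: 0.0599
grip_force: 0.0
expect eye L at .043 [[286.03692164  75.97319111]] at 0.007 [[284.89426073 115.43962854]]
[([345.0, 66.0, 57.0, 40.0], 0.97), ([261.0, 68.0, 42.0, 40.0], 0.83), ([0.0, 130.0, 62.0, 38.0], 0.69)]
T [ 0.5442 -0.1041  0.2893] yaw -3.9 F [0.3 0.8 0.2] w 0.06 t 25.1
shift [-114.7 -297.   -11. ] roll -21.9
```

```bash
python3 -m creep '[{"translation":[-14,-38,-4],"roll":-5.5,"gripper":60},{"translation":[-28,-76,-11],"roll":-11,"gripper":60},{"translation":[-42,-114,-11],"roll":-16.5,"gripper":60},{"translation":[-56,-152,-11],"roll":-22,"gripper":60},{"translation":[-70,-190,-11],"roll":-22,"gripper":60}]'
python3 -c "
from h import *
rel([.45,.2,.31],18)"
```

```text
time: 25.47
position: [0.4866, 0.0923, 0.3002]
tool_rot: [0.987, 0.158, 0.0, 0.0]
ft_force: [1.5, -0.2, 0.0]
grip_width: 0.0602
grip_force: 0.0
T [0.4866 0.0923 0.3002] yaw 18.2 F [ 1.5 -0.2  0. ] w 0.0602 t 25.5
shift [  -1.1 -113.8   -9.8] roll 0.2
```

```bash
python3 -m creep '[{"translation":[0,-40,-10],"roll":0,"gripper":60},{"translation":[0,-80,-10],"roll":0,"gripper":60},{"translation":[0,-114,-10],"roll":0,"gripper":60},{"translation":[0,-114,-10],"roll":0,"gripper":60},{"translation":[0,-114,-10],"roll":0,"gripper":60}]'
python3 - <<'E'
from h import *
c=cam("wrist"); im=viewer.camera("wrist"); cv2.imwrite("pics/w11.png",im); np.savez("w11.npz",K=c[0],d=c[1],M=c[2])
cv2.imwrite("pics/w11b.png",cv2.resize(im[:240,100:430],None,fx=2.4,fy=2.4,interpolation=cv2.INTER_CUBIC))
rel([.59,.196,.2],18)
E
```

```text
time: 25.88
position: [0.4509, 0.2009, 0.3101]
tool_rot: [0.987, 0.159, 0.0, 0.0]
ft_force: [0.3, -1.0, -1.0]
grip_width: 0.0601
grip_force: 0.0
T [0.4513 0.1997 0.3101] yaw 18.2 F [ 0.6 -0.3  0.2] w 0.0597 t 25.9
shift [130.5  46.8 110.2] roll 0.2
```

View pics/w11b.png

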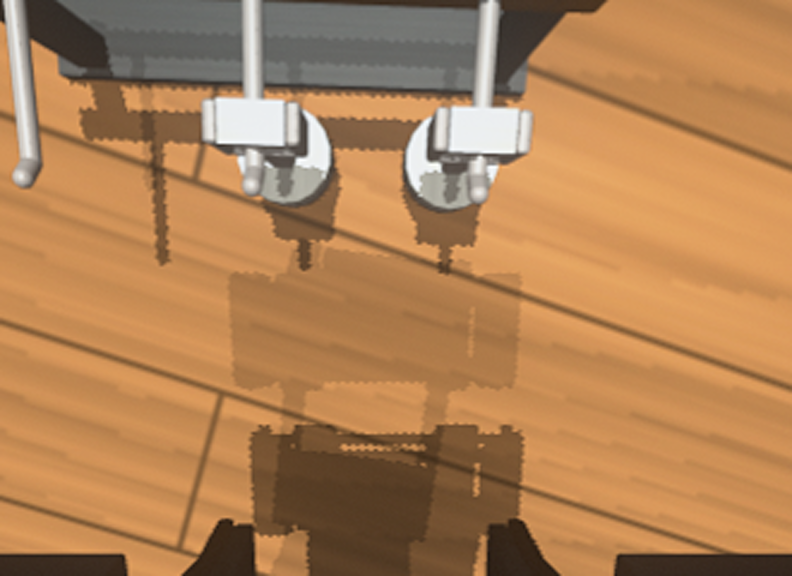

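Run:
```python
from fit import *
z=np.load("w11.npz"); c=(z["K"],z["d"],z["M"])
m=np.array([[-27,90,167],[-27,0,167],[-27,-90,167],[0,0,165],[0,-90,165]])/1000
u=np.array([[22,174],[252,184],[479,190],[251,121],[483,129]])/2.4+[100,0]
x,r=fit([(c,m,u)],[.56,.28,.3]); print(x,np.degrees(x[2])); print(np.round(r,1).tolist())
x2,r2=fit([(c,m[3:],u[3:])],[.56,.28,.3]); print(x2,np.degrees(x2[2])); 
st=lambda X,p:R.from_euler('z',X[2]).apply([*p,0])[:2]+X[:2]
for X in(x,x2): print(st(X,[0,-.09]),st(X,[0,0]))
p=st(x,[0,-.09]); rel([*p,.152],np.degrees(x[2]))
```

```text
[0.55583073 0.28396225 0.27132809] 15.545954140458912
[[-1.1, 0.5], [-0.5, 1.4], [0.2, 3.7], [0.2, -3.6], [1.0, -1.7]]
[0.5527968  0.28363389 0.28798617] 16.500392068347228
[0.57995173 0.19725483] [0.55583073 0.28396225]
[0.57835877 0.19734029] [0.5527968  0.28363389]
T [0.4513 0.1997 0.3101] yaw 18.2 F [ 0.6 -0.3  0.2] w 0.0597 t 25.9
shift [121.3  42.4 158.1] roll 2.7
```

```bash
python3 -m creep '[{"translation":[36,12,15],"roll":1,"gripper":60},{"translation":[72,24,30],"roll":2.3,"gripper":60},{"translation":[108,36,45],"roll":2.3,"gripper":60},{"translation":[121.5,42.4,65],"roll":2.3,"gripper":60},{"translation":[121.5,42.4,100],"roll":2.3,"gripper":60}]'
python3 -m creep '[{"translation":[0,0,20],"roll":0,"gripper":60},{"translation":[0,0,40],"roll":0,"gripper":60},{"translation":[0,0,57],"roll":0,"gripper":60},{"translation":[0,0,57],"roll":0,"gripper":60},{"translation":[0,0,57],"roll":0,"gripper":60}]'
python3 -c "
from h import *
rel([.580,.1973,.151],16)"
```

```text
time: 26.35
position: [0.5879, 0.1942, 0.2118]
tool_rot: [0.991, 0.135, 0.006, 0.0]
ft_force: [1.9, -0.2, -0.3]
grip_width: 0.0599
grip_force: 0.0
time: 26.77
position: [0.5796, 0.1949, 0.152]
tool_rot: [0.991, 0.136, -0.001, 0.0]
ft_force: [0.4, -0.5, 0.8]
grip_width: 0.0597
grip_force: 0.0
T [0.5796 0.1949 0.152 ] yaw 15.7 F [ 0.4 -0.5  0.8] w 0.0597 t 26.8
shift [ 1.1 -2.2  1. ] roll -0.3
```

```bash
python3 -m creep '[{"translation":[1,-2,0],"roll":0,"gripper":45},{"translation":[1,-2,0],"roll":0,"gripper":30},{"translation":[1,-2,0],"roll":0,"gripper":30},{"translation":[1,-2,0],"roll":0,"gripper":30},{"translation":[1,-2,0],"roll":0,"gripper":30}]' 55
python3 -m creep '[{"translation":[0,0,0],"roll":0,"gripper":30},{"translation":[0,0,0],"roll":0,"gripper":30},{"translation":[0,0,-5],"roll":0,"gripper":30},{"translation":[0,0,-10],"roll":0,"gripper":30},{"translation":[0,0,-14],"roll":0,"gripper":30}]'
python3 -m creep '[{"translation":[0,0,0],"roll":0,"gripper":30},{"translation":[-8,0,0],"roll":0,"gripper":30},{"translation":[-18,0,0],"roll":0,"gripper":30},{"translation":[-30,0,0],"roll":0,"gripper":30}]'
python3 -c "
from h import *
rel([.50,.17,.151],16)"
```

```text
time: 27.18
position: [0.5801, 0.1988, 0.1544]
tool_rot: [0.99, 0.138, 0.001, 0.0]
ft_force: [0.1, 0.1, 3.1]
grip_width: 0.0377
grip_force: 55.0
time: 27.6
position: [0.5786, 0.199, 0.1668]
tool_rot: [0.991, 0.137, -0.001, -0.0]
ft_force: [0.5, 0.2, -3.9]
grip_width: 0.0379
grip_force: 55.0
time: 27.93
position: [0.5497, 0.1906, 0.1668]
tool_rot: [0.991, 0.138, -0.0, -0.0]
ft_force: [0.5, 0.3, -3.8]
grip_width: 0.0375
grip_force: 55.0
T [0.5497 0.1906 0.1668] yaw 15.8 F [ 0.5  0.3 -3.8] w 0.0375 t 27.9
shift [-53.5   6.3  15.8] roll -0.2
```

```bash
python3 -m creep '[{"translation":[-15,0,0],"roll":0,"gripper":30},{"translation":[-35,0,0],"roll":0,"gripper":30},{"translation":[-55,0,4],"roll":2,"gripper":30},{"translation":[-65,10,15],"roll":5,"gripper":30},{"translation":[-75,30,26],"roll":8,"gripper":30}]'
python3 -c "
from h import *
rel([*rk(-.135,.045),.141],-3.9)"
```

```text
time: 28.35
position: [0.4839, 0.1425, 0.1412]
tool_rot: [0.998, 0.068, -0.001, -0.0]
ft_force: [0.1, 0.2, -4.4]
grip_width: 0.0377
grip_force: 55.0
T [0.4839 0.1425 0.1412] yaw 7.8 F [ 0.1  0.2 -4.4] w 0.0377 t 28.4
shift [-5.620e+01  2.657e+02  1.000e-01] roll 11.7
```

```bash
python3 -m creep '[{"translation":[-6,30,0],"roll":3,"gripper":30},{"translation":[-14,65,0],"roll":6,"gripper":30},{"translation":[-21,100,0],"roll":9,"gripper":30},{"translation":[-29,135,0],"roll":11.7,"gripper":30},{"translation":[-36,170,0],"roll":11.7,"gripper":30}]'
python3 -c "
from h import *
rel([*rk(-.135,.045),.139],-3.9)"
```

```text
time: 28.77
position: [0.4727, -0.033, 0.1412]
tool_rot: [0.999, -0.035, -0.001, -0.0]
ft_force: [1.0, -0.3, -3.3]
grip_width: 0.038
grip_force: 55.0
T [ 0.4727 -0.033   0.1412] yaw -4.0 F [ 1.  -0.3 -3.3] w 0.038 t 28.8
shift [-1.7 95.7  2.2] roll -0.1
```

```bash
python3 -m creep '[{"translation":[-2,30,0],"roll":0,"gripper":30},{"translation":[-2,60,0],"roll":0,"gripper":30},{"translation":[-2,85,0],"roll":0,"gripper":30},{"translation":[-2,95,1],"roll":0,"gripper":30},{"translation":[-2,95,1],"roll":0,"gripper":30}]'
python3 - <<'E'
from h import *
rel([*rk(-.017,.045),.139],-3.9); disc()
E
```

```text
time: 29.18
position: [0.4656, -0.1287, 0.1403]
tool_rot: [0.999, -0.036, 0.0, 0.0]
ft_force: [0.4, 0.3, -4.4]
grip_width: 0.0376
grip_force: 55.0
T [ 0.4656 -0.1287  0.1403] yaw -4.1 F [ 0.4  0.3 -4.4] w 0.0376 t 29.2
shift [116.7  -0.8   1.4] roll -0.2
expected [252.7 194.2]
168 None
174 (np.int64(238), np.int64(269), np.float64(253.5))
180 (np.int64(232), np.int64(275), np.float64(253.5))
186 (np.int64(247), np.int64(279), np.float64(263.0))
192 (np.int64(276), np.int64(281), np.float64(278.5))
198 None
204 None
```

```bash
python3 -m creep '[{"translation":[15,0,0],"roll":0,"gripper":30},{"translation":[30,0,0],"roll":0,"gripper":30},{"translation":[45,0,0],"roll":0,"gripper":30},{"translation":[60,0,0],"roll":0,"gripper":30},{"translation":[75,0,0],"roll":0,"gripper":30}]'
python3 -m creep '[{"translation":[15,0,0],"roll":0,"gripper":30},{"translation":[28,0,0],"roll":0,"gripper":30},{"translation":[38,0,0],"roll":0,"gripper":30},{"translation":[38,0,0],"roll":0,"gripper":30},{"translation":[38,0,2],"roll":0,"gripper":30}]'
python3 -c "
from h import *
rel([*rk(-.017,.045),.135],-3.9)"
```

```text
time: 29.65
position: [0.5402, -0.129, 0.14]
tool_rot: [0.999, -0.033, -0.001, -0.001]
ft_force: [-1.1, -0.0, -4.8]
grip_width: 0.0378
grip_force: 55.0
time: 30.07
position: [0.5779, -0.1322, 0.138]
tool_rot: [0.999, -0.033, -0.001, -0.0]
ft_force: [-0.7, 0.5, -3.8]
grip_width: 0.0375
grip_force: 55.0
T [ 0.5779 -0.1322  0.138 ] yaw -3.8 F [-0.7  0.5 -3.8] w 0.0375 t 30.1
shift [4.5 3.8 3. ] roll 0.1
```

```bash
python3 -m creep '[{"translation":[0,3,0],"roll":0,"gripper":30},{"translation":[0,3,1.5],"roll":0,"gripper":30},{"translation":[0,3,3],"roll":0,"gripper":30},{"translation":[0,3,4],"roll":0,"gripper":30}]'
python3 -m creep '[{"translation":[0,0,0],"roll":0,"gripper":52},{"translation":[0,0,0],"roll":0,"gripper":52},{"translation":[0,0,0],"roll":0,"gripper":52},{"translation":[0,0,0],"roll":0,"gripper":52},{"translation":[0,0,-15],"roll":0,"gripper":52}]'
python3 -m creep '[{"translation":[0,0,-40],"roll":0,"gripper":60},{"translation":[0,0,-80],"roll":0,"gripper":60},{"translation":[0,0,-120],"roll":0,"gripper":60},{"translation":[-30,-10,-140],"roll":0,"gripper":60},{"translation":[-55,-30,-145],"roll":0,"gripper":60}]'
python3 -m creep '[{"translation":[0,0,0],"roll":0,"gripper":60},{"translation":[0,0,0],"roll":0,"gripper":60},{"translation":[0,0,0],"roll":0,"gripper":60}]'
python3 - <<'E'
from h import *
c=cam("wrist"); im=viewer.camera("wrist")
for x in(-.02,.04): print("expect eye L at",x,proj(c,[*rk(x,.045),.147]))
print([(np.round(b["bbox"]).tolist(),round(b["p"],2)) for b in viewer.recognise("wrist","piston1")])
rel([.42,.285,.30],16)
E
```

```text
time: 30.4
position: [0.5773, -0.1367, 0.1366]
tool_rot: [0.999, -0.034, -0.0, -0.0]
ft_force: [-4.7, 2.4, 17.6]
grip_width: 0.0378
grip_force: 55.0
time: 30.82
position: [0.5761, -0.1365, 0.1469]
tool_rot: [0.999, -0.034, -0.003, -0.001]
ft_force: [-0.4, -0.6, -0.4]
grip_width: 0.0518
grip_force: 0.0
time: 31.23
position: [0.5278, -0.1061, 0.2989]
tool_rot: [0.999, -0.035, 0.005, 0.002]
ft_force: [-0.1, 0.6, 0.1]
grip_width: 0.0598
grip_force: 0.0
time: 31.48
position: [0.5256, -0.1037, 0.2943]
tool_rot: [0.999, -0.034, 0.0, 0.0]
ft_force: [0.2, -0.0, 0.0]
grip_width: 0.0602
grip_force: 0.0
expect eye L at -0.02 [[283.20070158 124.21578774]]
expect eye L at 0.04 [[285.02873924  58.97200104]]
[([261.0, 50.0, 43.0, 42.0], 0.84), ([266.0, 106.0, 37.0, 33.0], 0.63), ([344.0, 52.0, 55.0, 39.0], 0.63), ([3.0, 140.0, 7.0, 25.0], 0.6)]
T [ 0.5259 -0.1041  0.2937] yaw -3.9 F [-0.8 -0.9  0.2] w 0.06 t 31.6
shift [-132.3 -380.9   -6.3] roll -19.9
```

```bash
python3 -m creep '[{"translation":[-12,-39,0],"roll":-5,"gripper":60},{"translation":[-24,-78,0],"roll":-10,"gripper":60},{"translation":[-36,-117,0],"roll":-15,"gripper":60},{"translation":[-48,-156,0],"roll":-20,"gripper":60},{"translation":[-60,-195,0],"roll":-20,"gripper":60}]'
python3 -m creep '[{"translation":[0,0,0],"roll":0,"gripper":60},{"translation":[0,0,0],"roll":0,"gripper":60}]'
python3 -c "
from h import *
rel([.555,.2845,.25],16)"
```

```text
time: 32.0
position: [0.4789, 0.0963, 0.2935]
tool_rot: [0.99, 0.141, -0.0, -0.0]
ft_force: [0.8, -0.4, -1.2]
grip_width: 0.0601
grip_force: 0.0
time: 32.17
position: [0.4787, 0.0968, 0.2937]
tool_rot: [0.99, 0.142, -0.0, 0.0]
ft_force: [-1.4, -1.9, -0.7]
grip_width: 0.06
grip_force: 0.0
T [0.4787 0.0968 0.2937] yaw 16.3 F [-1.4 -1.9 -0.7] w 0.06 t 32.2
shift [ 126.1 -158.6   43.5] roll 0.3
```

```bash
python3 -m creep '[{"translation":[20,-35,0],"roll":0.3,"gripper":60},{"translation":[45,-68,5],"roll":0.3,"gripper":60},{"translation":[70,-100,10],"roll":0.3,"gripper":60},{"translation":[100,-128,15],"roll":0.3,"gripper":60},{"translation":[126,-158.6,20],"roll":0.3,"gripper":60}]'
python3 -m creep '[{"translation":[0,0,10],"roll":0,"gripper":60},{"translation":[0,0,20],"roll":0,"gripper":60},{"translation":[0,0,20],"roll":0,"gripper":60}]'
python3 - <<'E'
from h import *
rel([.555,.2845,.151],16)
E
```

```text
time: 32.58
position: [0.5588, 0.2823, 0.2734]
tool_rot: [0.991, 0.136, 0.0, 0.0]
ft_force: [0.9, 0.5, 0.7]
grip_width: 0.0599
grip_force: 0.0
time: 32.83
position: [0.5548, 0.2803, 0.2506]
tool_rot: [0.991, 0.137, -0.003, 0.001]
ft_force: [-0.4, 0.6, -0.4]
grip_width: 0.0599
grip_force: 0.0
T [0.5548 0.2803 0.2506] yaw 15.7 F [-0.4  0.6 -0.4] w 0.0599 t 32.8
shift [ 2.  -4.1 99.6] roll -0.3
```

```bash
python3 -m creep '[{"translation":[1.5,-4,30],"roll":0,"gripper":60},{"translation":[1.5,-4,60],"roll":0,"gripper":60},{"translation":[1.5,-4,85],"roll":0,"gripper":60},{"translation":[1.5,-4,99],"roll":0,"gripper":60},{"translation":[1.5,-4,99],"roll":0,"gripper":45}]'
python3 -m creep '[{"translation":[0,0,0],"roll":0,"gripper":30},{"translation":[0,0,0],"roll":0,"gripper":30},{"translation":[0,0,0],"roll":0,"gripper":30},{"translation":[0,0,0],"roll":0,"gripper":30},{"translation":[0,0,0],"roll":0,"gripper":30}]' 55
python3 -m creep '[{"translation":[0,0,0],"roll":0,"gripper":30},{"translation":[0,0,-5],"roll":0,"gripper":30},{"translation":[0,0,-10],"roll":0,"gripper":30},{"translation":[0,0,-14],"roll":0,"gripper":30},{"translation":[0,0,-14],"roll":0,"gripper":30}]'
python3 -m creep '[{"translation":[-8,0,0],"roll":0,"gripper":30},{"translation":[-18,0,0],"roll":0,"gripper":30},{"translation":[-30,0,0],"roll":0,"gripper":30},{"translation":[-30,0,0],"roll":0,"gripper":30}]'
python3 -c "
from h import *
rel([.50,.17,.151],16)"
```

```text
time: 33.25
position: [0.5537, 0.2834, 0.1517]
tool_rot: [0.991, 0.136, -0.004, 0.001]
ft_force: [-1.0, 0.1, 0.4]
grip_width: 0.0578
grip_force: 0.0
time: 33.67
position: [0.5573, 0.2863, 0.1571]
tool_rot: [0.99, 0.138, 0.002, 0.0]
ft_force: [1.1, -2.7, 4.0]
grip_width: 0.0375
grip_force: 55.0
time: 34.08
position: [0.5558, 0.2872, 0.1694]
tool_rot: [0.99, 0.138, -0.0, -0.0]
ft_force: [0.7, 0.6, -5.7]
grip_width: 0.0377
grip_force: 55.0
time: 34.42
position: [0.5224, 0.2776, 0.1681]
tool_rot: [0.99, 0.138, -0.004, 0.001]
ft_force: [-0.9, -0.2, -6.8]
grip_width: 0.0378
grip_force: 55.0
T [0.5224 0.2776 0.1681] yaw 15.8 F [-0.9 -0.2 -6.8] w 0.0378 t 34.4
shift [-50.8  97.4  17.6] roll -0.2
```

```bash
python3 -m creep '[{"translation":[0,0,-3],"roll":0,"gripper":30},{"translation":[-4,0,-3],"roll":0,"gripper":30},{"translation":[-10,0,-3],"roll":0,"gripper":30},{"translation":[-18,0,-3],"roll":0,"gripper":30},{"translation":[-28,0,-3],"roll":0,"gripper":30}]'
python3 - <<'E'
from h import *
rel([.46,.23,.145],10)
c=cam("wrist"); im=viewer.camera("wrist"); o=telemetry.get_obs()
print([(np.round(b["bbox"]).tolist(),round(b["p"],2)) for b in viewer.recognise("wrist","piston1")])
E
```

```text
time: 34.83
position: [0.5001, 0.2708, 0.1723]
tool_rot: [0.991, 0.137, 0.0, -0.0]
ft_force: [-0.5, 0.4, -5.9]
grip_width: 0.0375
grip_force: 55.0
T [0.5001 0.2708 0.1723] yaw 15.8 F [-0.5  0.4 -5.9] w 0.0375 t 34.8
shift [-49.7  28.4  27.2] roll 5.8
[([220.0, 166.0, 71.0, 84.0], 0.79)]
```

```bash
python3 -m creep '[{"translation":[-15,0,0],"roll":0,"gripper":30},{"translation":[-30,5,0],"roll":1,"gripper":30},{"translation":[-42,20,10],"roll":3,"gripper":30},{"translation":[-48,45,20],"roll":6,"gripper":30},{"translation":[-54,75,27],"roll":9,"gripper":30}]'
python3 -c "
from h import *
rel([.45,0,.145],-3.9)"
```

```text
time: 35.35
position: [0.4677, 0.1843, 0.1451]
tool_rot: [0.998, 0.059, 0.0, -0.0]
ft_force: [1.2, 0.2, -5.7]
grip_width: 0.0374
grip_force: 55.0
T [0.4677 0.1843 0.1451] yaw 6.8 F [ 1.2  0.2 -5.7] w 0.0374 t 35.4
shift [-39.4 180.9  -0. ] roll 10.7
```

```bash
python3 -m creep '[{"translation":[-7,30,0],"roll":3,"gripper":30},{"translation":[-15,65,0],"roll":6,"gripper":30},{"translation":[-23,100,0],"roll":9,"gripper":30},{"translation":[-31,135,0],"roll":10.7,"gripper":30},{"translation":[-38,170,0],"roll":10.7,"gripper":30}]'
python3 -c "
from h import *
rel([*rk(-.14,-.045),.142],-3.9)"
```

```text
time: 35.77
position: [0.4511, 0.0092, 0.1456]
tool_rot: [0.999, -0.034, 0.001, 0.0]
ft_force: [1.4, 1.1, -5.7]
grip_width: 0.0373
grip_force: 55.0
T [0.4511 0.0092 0.1456] yaw -3.9 F [ 1.4  1.1 -5.7] w 0.0373 t 35.8
shift [ 17.7 226.3   3.7] roll -0.0
```

```bash
python3 -m creep '[{"translation":[0,35,0],"roll":0,"gripper":30},{"translation":[0,70,0],"roll":0,"gripper":30},{"translation":[0,105,0],"roll":0,"gripper":30},{"translation":[5,140,0],"roll":0,"gripper":30},{"translation":[10,172,0],"roll":0,"gripper":30}]'
python3 -m creep '[{"translation":[3,25,0],"roll":0,"gripper":30},{"translation":[7,45,2],"roll":0,"gripper":30},{"translation":[7,54,3],"roll":0,"gripper":30},{"translation":[7,54,3],"roll":0,"gripper":30},{"translation":[7,54,3],"roll":0,"gripper":30}]'
python3 - <<'E'
from h import *
rel([*rk(-.018,-.045),.142],-3.9); disc()
E
```

```text
time: 36.18
position: [0.4495, -0.164, 0.1457]
tool_rot: [0.999, -0.035, 0.001, 0.0]
ft_force: [1.2, -0.2, -6.4]
grip_width: 0.0371
grip_force: 55.0
time: 36.6
position: [0.452, -0.2151, 0.1421]
tool_rot: [0.999, -0.035, -0.001, -0.001]
ft_force: [-0.0, 1.6, -4.9]
grip_width: 0.0376
grip_force: 55.0
T [ 0.452  -0.2151  0.1421] yaw -4.0 F [-0.   1.6 -4.9] w 0.0376 t 36.6
shift [123.4   2.4  -0. ] roll -0.1
expected [254. 193.]
168 None
174 (np.int64(244), np.int64(265), np.float64(254.5))
180 (np.int64(235), np.int64(273), np.float64(254.0))
186 (np.int64(248), np.int64(278), np.float64(263.0))
192 None
198 None
204 None
```

```bash
python3 -m creep '[{"translation":[10,2.4,0],"roll":0,"gripper":30},{"translation":[25,2.4,0],"roll":0,"gripper":30},{"translation":[40,2.4,0],"roll":0,"gripper":30},{"translation":[55,2.4,0],"roll":0,"gripper":30},{"translation":[70,2.4,0],"roll":0,"gripper":30}]'
python3 -m creep '[{"translation":[15,0,0],"roll":0,"gripper":30},{"translation":[30,0,0],"roll":0,"gripper":30},{"translation":[45,0,0],"roll":0,"gripper":30},{"translation":[52,0,0],"roll":0,"gripper":30},{"translation":[52,0,0],"roll":0,"gripper":30}]'
python3 -c "
from h import *
rel([*rk(-.018,-.045),.135],-3.9)"
```

```text
time: 37.07
position: [0.5237, -0.2214, 0.1423]
tool_rot: [0.999, -0.033, 0.0, -0.0]
ft_force: [0.5, 0.7, -5.8]
grip_width: 0.0376
grip_force: 55.0
time: 37.48
position: [0.5767, -0.2257, 0.1423]
tool_rot: [0.999, -0.033, 0.001, 0.0]
ft_force: [-0.6, 0.0, -5.6]
grip_width: 0.0374
grip_force: 55.0
T [ 0.5767 -0.2257  0.1423] yaw -3.8 F [-0.6  0.  -5.6] w 0.0374 t 37.5
shift [-1.7  0.4  7.3] roll 0.1
```

```bash
python3 -m creep '[{"translation":[-1,0,1.5],"roll":0,"gripper":30},{"translation":[-1,0,3],"roll":0,"gripper":30},{"translation":[-1,0,4],"roll":0,"gripper":30},{"translation":[-1,0,4],"roll":0,"gripper":30}]'
python3 -m creep '[{"translation":[0,0,1],"roll":0,"gripper":30},{"translation":[0,0,2],"roll":0,"gripper":30},{"translation":[0,0,2],"roll":0,"gripper":30}]'
```

```text
time: 37.82
position: [0.5722, -0.2256, 0.1394]
tool_rot: [0.999, -0.034, -0.001, -0.001]
ft_force: [-1.6, 2.5, 4.3]
grip_width: 0.0374
grip_force: 55.0
time: 38.07
position: [0.5726, -0.2257, 0.1394]
tool_rot: [0.999, -0.034, -0.0, -0.001]
ft_force: [-3.1, 4.1, 13.7]
grip_width: 0.0376
grip_force: 55.0
```

Seated. Release, check, then go to the bolt.

```bash
python3 -m creep '[{"translation":[0,0,-1],"roll":0,"gripper":52},{"translation":[0,0,-1],"roll":0,"gripper":52},{"translation":[0,0,-1],"roll":0,"gripper":52},{"translation":[0,0,-1],"roll":0,"gripper":52},{"translation":[0,0,-15],"roll":0,"gripper":52}]'
python3 -m creep '[{"translation":[0,0,-40],"roll":0,"gripper":60},{"translation":[0,0,-80],"roll":0,"gripper":60},{"translation":[0,0,-120],"roll":0,"gripper":60},{"translation":[-30,0,-140],"roll":0,"gripper":60},{"translation":[-55,0,-145],"roll":0,"gripper":60}]'
python3 -m creep '[{"translation":[0,0,0],"roll":0,"gripper":60},{"translation":[0,0,0],"roll":0,"gripper":60},{"translation":[0,0,0],"roll":0,"gripper":60}]'
python3 - <<'E'
from h import *
c=cam("wrist"); im=viewer.camera("wrist")
for x in(-.02,.04): print("expect eye at",x,proj(c,[*rk(x,.045),.147]),proj(c,[*rk(x,-.045),.147]))
for n in("wrist","scene","side"):
    if n!="wrist": viewer.camera(n)
    print(n,[(np.round(b["bbox"]).tolist(),round(b["p"],2)) for b in viewer.recognise(n,"piston1")])
for n in("scene","side"):
    d=cam(n); print(n,[np.round(proj(d,[*rk(x,y),.147])[0]).tolist() for x in(-.02,.04) for y in(.045,-.045)])
print([(np.round(b["bbox"]).tolist(),round(b["p"],2)) for b in viewer.recognise("wrist","bolt_knob")],proj(c,[*rk(-.1,-.2),.1]))
rel([*rk(-.1,-.2),.18],-3.9)
E
```

```text
time: 38.48
position: [0.5716, -0.2259, 0.1487]
tool_rot: [0.999, -0.034, -0.002, -0.001]
ft_force: [-0.0, 0.2, -0.3]
grip_width: 0.0514
grip_force: 0.0
time: 38.9
position: [0.5205, -0.2245, 0.301]
tool_rot: [0.999, -0.034, 0.004, 0.003]
ft_force: [-0.7, 1.1, 0.5]
grip_width: 0.0601
grip_force: 0.0
time: 39.15
position: [0.5188, -0.223, 0.2959]
tool_rot: [0.999, -0.034, 0.0, 0.0]
ft_force: [0.3, -0.6, -0.1]
grip_width: 0.0602
grip_force: 0.0
expect eye at -0.02 [[164.22632483 125.4715723 ]] [[253.71256327 125.32706278]]
expect eye at 0.04 [[158.2393644   60.72609599]] [[253.57159333  60.61181765]]
wrist [([133.0, 57.0, 56.0, 38.0], 0.9), ([236.0, 105.0, 39.0, 35.0], 0.68), ([146.0, 106.0, 47.0, 36.0], 0.64), ([234.0, 52.0, 42.0, 41.0], 0.56)]
scene [([148.0, 215.0, 18.0, 29.0], 0.86), ([184.0, 202.0, 16.0, 33.0], 0.77), ([139.0, 199.0, 19.0, 18.0], 0.65), ([176.0, 189.0, 16.0, 37.0], 0.56)]
side [([283.0, 210.0, 17.0, 34.0], 0.95), ([308.0, 231.0, 21.0, 46.0], 0.8), ([303.0, 199.0, 20.0, 37.0], 0.76), ([332.0, 219.0, 27.0, 49.0], 0.67), ([257.0, 210.0, 120.0, 174.0], 0.6), ([299.0, 170.0, 9.0, 37.0], 0.23)]
scene [[182.0, 193.0], [149.0, 203.0], [189.0, 210.0], [154.0, 220.0]]
side [[295.0, 210.0], [324.0, 238.0], [320.0, 200.0], [350.0, 226.0]]
[([271.0, 172.0, 158.0, 29.0], 0.87)] [[378.45302895 187.17261681]]
T [ 0.5187 -0.2228  0.2956] yaw -3.9 F [-0.1 -0.7 -1. ] w 0.0603 t 39.5
shift [-25.5 154.5 115.6] roll 0.0
```

```bash
python3 -m creep '[{"translation":[-8,38,0],"roll":0,"gripper":50},{"translation":[-16,76,5],"roll":0,"gripper":50},{"translation":[-25,114,15],"roll":0,"gripper":50},{"translation":[-25.5,145,40],"roll":0,"gripper":50},{"translation":[-25.5,154.5,78],"roll":0,"gripper":50}]'
python3 -m creep '[{"translation":[0,0,20],"roll":0,"gripper":50},{"translation":[0,0,40],"roll":0,"gripper":50},{"translation":[0,0,40],"roll":0,"gripper":50},{"translation":[0,0,40],"roll":0,"gripper":50}]'
python3 -c "
from h import *
rel([*rk(-.1,-.2),.106],-3.9)"
```

```text
time: 39.92
position: [0.4841, -0.3828, 0.221]
tool_rot: [0.999, -0.036, 0.004, 0.005]
ft_force: [1.3, -1.3, 0.4]
grip_width: 0.0505
grip_force: 0.0
time: 40.25
position: [0.4821, -0.3747, 0.1771]
tool_rot: [0.999, -0.034, -0.001, -0.001]
ft_force: [-0.1, -0.3, 0.3]
grip_width: 0.0502
grip_force: 0.0
T [ 0.4821 -0.3747  0.1771] yaw -3.9 F [-0.1 -0.3  0.3] w 0.0502 t 40.2
shift [ 0.8  0.5 71.1] roll -0.0
```

```bash
python3 -m creep '[{"translation":[0,0,30],"roll":0,"gripper":50},{"translation":[0,0,55],"roll":0,"gripper":50},{"translation":[0,0,70],"roll":0,"gripper":50},{"translation":[0,0,70],"roll":0,"gripper":15},{"translation":[0,0,70],"roll":0,"gripper":15}]' 25
python3 -m creep '[{"translation":[0,0,0],"roll":0,"gripper":15},{"translation":[0,0,0],"roll":0,"gripper":15},{"translation":[0,0,0],"roll":0,"gripper":15},{"translation":[0,0,0],"roll":0,"gripper":15},{"translation":[0,0,0],"roll":0,"gripper":15}]'
python3 -m creep '[{"translation":[0,-20,0],"roll":0,"gripper":15},{"translation":[0,-45,0],"roll":0,"gripper":15},{"translation":[0,-70,0],"roll":0,"gripper":15},{"translation":[0,-95,0],"roll":0,"gripper":15},{"translation":[0,-115,0],"roll":0,"gripper":15}]'
python3 -m creep '[{"translation":[0,-10,0],"roll":0,"gripper":15},{"translation":[0,-17,0],"roll":0,"gripper":15},{"translation":[0,-22,0],"roll":0,"gripper":15},{"translation":[0,-25,0],"roll":0,"gripper":15},{"translation":[0,-25,0],"roll":0,"gripper":15}]'
python3 -c "
from h import *
rel([*rk(-.1,-.06),.106],-3.9)"
```

```text
time: 40.67
position: [0.4833, -0.3756, 0.1094]
tool_rot: [0.999, -0.034, 0.001, 0.001]
ft_force: [-0.3, -0.2, -0.0]
grip_width: 0.0427
grip_force: 0.0
time: 41.08
position: [0.4832, -0.3746, 0.1098]
tool_rot: [0.999, -0.035, 0.001, -0.0]
ft_force: [1.3, 2.8, 4.9]
grip_width: 0.0196
grip_force: 25.0
time: 41.5
position: [0.4917, -0.2612, 0.1098]
tool_rot: [0.999, -0.034, 0.002, 0.002]
ft_force: [0.5, -3.1, 1.9]
grip_width: 0.0199
grip_force: 25.0
time: 41.92
position: [0.4936, -0.2364, 0.1097]
tool_rot: [0.999, -0.034, 0.002, 0.001]
ft_force: [2.2, 1.4, 8.1]
grip_width: 0.0195
grip_force: 25.0
T [ 0.4936 -0.2364  0.1097] yaw -3.9 F [2.2 1.4 8.1] w 0.0195 t 41.9
shift [-1.4 -0.9  3.7] roll -0.0
```

Push firmly to the stop.

```bash
python3 -m creep '[{"translation":[0,-2,0],"roll":0,"gripper":15},{"translation":[0,-4,0],"roll":0,"gripper":15},{"translation":[0,-4,0],"roll":0,"gripper":15},{"translation":[0,-4,0],"roll":0,"gripper":15}]'
python3 -m creep '[{"translation":[0,-2,0],"roll":0,"gripper":15},{"translation":[0,-2,0],"roll":0,"gripper":15},{"translation":[0,-2,0],"roll":0,"gripper":15}]'
```

```text
time: 42.25
position: [0.4937, -0.2348, 0.1097]
tool_rot: [0.999, -0.034, 0.002, 0.003]
ft_force: [-0.8, -6.1, 6.4]
grip_width: 0.0199
grip_force: 25.1
time: 42.5
position: [0.4937, -0.2347, 0.1097]
tool_rot: [0.999, -0.034, 0.002, 0.004]
ft_force: [-3.1, -11.0, 5.5]
grip_width: 0.0193
grip_force: 25.1
```

```bash
python3 -m creep '[{"translation":[0,0,0],"roll":0,"gripper":50},{"translation":[0,0,0],"roll":0,"gripper":50},{"translation":[0,0,0],"roll":0,"gripper":50},{"translation":[0,0,0],"roll":0,"gripper":50},{"translation":[0,0,-5],"roll":0,"gripper":50}]'
python3 -m creep '[{"translation":[0,0,-30],"roll":0,"gripper":50},{"translation":[0,0,-70],"roll":0,"gripper":50},{"translation":[-10,0,-110],"roll":0,"gripper":50},{"translation":[-20,0,-150],"roll":0,"gripper":50},{"translation":[-20,0,-190],"roll":0,"gripper":50}]'
python3 -m creep '[{"translation":[0,0,0],"roll":0,"gripper":50},{"translation":[0,0,0],"roll":0,"gripper":50},{"translation":[0,0,0],"roll":0,"gripper":50}]'
python3 - <<'E'
from h import *
c=cam("wrist"); im=viewer.camera("wrist"); cv2.imwrite("pics/end.png",im)
print("bolt",[(np.round(b["bbox"]).tolist(),round(b["p"],2)) for b in viewer.recognise("wrist","bolt_knob")])
print("exp shut: bar left",proj(c,[*rk(-.1,.07),.078]),"bar right",proj(c,[*rk(-.1,-.14),.078]),"knob",proj(c,[*rk(-.1,-.06),.12]))
print([(np.round(b["bbox"]).tolist(),round(b["p"],2)) for b in viewer.recognise("wrist","piston1")])
rel([.5,-.2,.3])
E
```

```text
time: 42.92
position: [0.4912, -0.2284, 0.1122]
tool_rot: [0.999, -0.034, -0.002, -0.001]
ft_force: [-0.6, 0.1, 0.1]
grip_width: 0.0444
grip_force: 0.0
time: 43.33
position: [0.4701, -0.2266, 0.3048]
tool_rot: [0.999, -0.034, -0.002, -0.001]
ft_force: [0.7, -0.1, -0.8]
grip_width: 0.0498
grip_force: 0.0
time: 43.58
position: [0.4719, -0.2274, 0.303]
tool_rot: [0.999, -0.034, -0.0, -0.0]
ft_force: [0.6, 0.0, -1.2]
grip_width: 0.0502
grip_force: 0.0
bolt [([158.0, 138.0, 162.0, 21.0], 0.57)]
exp shut: bar left [[159.32927011 146.33790189]] bar right [[321.51962694 146.19728769]] knob [[260.41961581 152.07530002]]
[([224.0, 0.0, 44.0, 60.0], 0.92), ([121.0, 4.0, 62.0, 60.0], 0.92), ([136.0, 68.0, 48.0, 39.0], 0.88), ([227.0, 69.0, 38.0, 36.0], 0.66)]
T [ 0.4716 -0.2273  0.3013] yaw -3.9 F [0.8 0.  0.5] w 0.0501 t 43.7
shift [ 26.5 -29.2   1.3] roll None
```

```bash
python3 -c "
from rig import hand_in
print(hand_in())"
```

```text
the job is handed in; nothing more can be done
None
```

All four pistons I found (two hung, two standing) are upright under the plate, two to a lane, the bolt is pushed shut to its stop, I did not handle the can, bottle or wrench, and the job was handed in at about 44 s.

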